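Clear the counter scale

ROBOT

A 6-joint arm with a two-finger parallel gripper is mounted at the origin on the work surface. World frame = base frame: x ahead of the robot, y to its left, z up, the work surface at z = 0. Lengths are in m, angles in rad, forces in N, time in s.
With the tool pointing down it reaches from about 0.3 to 0.875 m from the base axis. Payload 6.4 kg.
Tool frame: the origin (TCP) lies midway between the tips of the shut fingers; the grasp point (between the pads) lies env.hold_point_z behind it (env.hold_point_z is the distance from the TCP to the grasp point, in m); z points along the fingers, y is the line along which they close (so a half turn about z gives the same grasp; the last joint's range is limited). The gripper opens to 85 mm and grips with 20 to 120 N. Pads are 22 mm wide; open, the fingers measure 114 mm over their backs; the gripper's body (76 mm by 85 mm) begins 54 mm behind the grasp point. The pads swing forward as they close: fully open they stand 13 mm farther back than shut.
Start: joints at [1.095, 0.181, 1.607, -0, 1.354, -0.206], TCP at [0.153, 0.554, 0.231] pointing down, gripper open.
Joint ranges: [-2.99, 2.99], [-0.89, 2.07], [0.3, 2.58], [-1.14, 4.28], [0, 2.63], [-3.12, 3.12]. Speed limits (rad/s): [2.57, 2.57, 3.01, 3.14, 3.14, 3.14].

INTERFACE

Orientations are given as a unit quaternion [w, x, y, z].
In Python, from cell import env, viewer gives the robot as it stands.
- The arm moves only by the tool arm_command, never from a script. Its argument "increments" is a list of rows, each an object with "dp": the shift along the tool's x, y, z in mm, a list of three; "twist": the turn about the tool's z in units of 6 degrees (1.0 is 6 degrees); "jaw": the opening, from -1 (shut) to 1 (fully open). In form: [{"dp": [dx, dy, dz], "twist": twist, "jaw": jaw}, ...]. A call has 1 to 5 rows; each row is the pose to reach, as a shift and turn from the pose commanded when the call began, along the tool's axes at that moment; what a row does not reach only later rows make up. A row lasts 1/12 s, in which the tool goes at most 41.7 mm and 7.16 degrees, less where a joint would pass 70% of its speed; a pose out of reach is approached as far as the arm can. A call with a gripper value outside its range is refused whole. The fingers move at their own pace and stop on an object; the grip force is fixed at half the most. Time passes only in rows, so rows that repeat a pose let the fingers close. It gives the time, the measured TCP pose, the force, the opening and the grip force at its end, in the units of the state.
- env.observe(): the state, without advancing time (a new reading comes with each control period).
- viewer.read_camera(name): name is "side" or "top"; returns a dict with "pixels" (400x640x3 uint8, blue, green, red), "depth" (400x640 float32, m along the optical axis (not along the pixel's ray), 0 where there is no reading), "mtx" (3x3 intrinsics, pixels), "rvec" (rotation vector, rad) and "tvec" (3), from world to camera coordinates, as OpenCV has them. Camera axes: x right, y down, z forward; pixel columns grow to the right and rows downward; lengths in m; the calibration is good to about 2 mm. A picture is of the moment at which its call begins.
- env.job_done(): hands the job in; it is judged then, once.
The state is a dict: "time_s": time; "q": joint angles; "dq": joint speeds; "joint_efforts": joint torques, N m; "tool_pos": TCP position; "ee_rot": TCP orientation; "ft_force": force on the tool from outside, world axes, zero at the start; "torque": the same for the moment, N m; "opening": finger opening in m; "gripper_force": force on a finger pad.
Only numpy, scipy, OpenCV 4.12 (cv2) and the standard library are available. Lean on these libraries where they do the work, as an engineer would, in place of code of your own. Each camera call takes 0.05 s, during which the arm holds its last target. There are 200 camera calls.

TASK

Clear the shop scale's plate. First try each till roll on the stepped core gauge, sliding it down until it stops, and stand it in its place before trying the next: rolls that go right down to the foot belong upright in the rectangular tray, rolls that stop on the step belong upright in the round dish. Then take the scraper block and wipe all the brittle chips off the open end of the plate into the catch pan, without picking chips up in the fingers, and set the scraper back upright on its rubber mat; leave the jar, card terminal and power block alone.

Things in the scene. Friction and masses are not known exactly. Their poses are not given: they have to be found in the camera images.
- roll_a: till roll: upright paper cylinder 60 mm in diameter and 57 mm tall with a hole (cardboard core) right through along its axis; origin at the centre of its underside, z along its axis. The hole is either wide (34 mm) or narrow (20 mm); nothing else differs. It starts standing on the scale's plate, the rolls in a row.
- roll_b: till roll: upright paper cylinder 60 mm in diameter and 57 mm tall with a hole (cardboard core) right through along its axis; origin at the centre of its underside, z along its axis. The hole is either wide (34 mm) or narrow (20 mm); nothing else differs. It starts standing on the scale's plate, the rolls in a row.
- roll_c: till roll: upright paper cylinder 60 mm in diameter and 57 mm tall with a hole (cardboard core) right through along its axis; origin at the centre of its underside, z along its axis. The hole is either wide (34 mm) or narrow (20 mm); nothing else differs. It starts standing on the scale's plate, the rolls in a row.
- roll_d: till roll: upright paper cylinder 60 mm in diameter and 57 mm tall with a hole (cardboard core) right through along its axis; origin at the centre of its underside, z along its axis. The hole is either wide (34 mm) or narrow (20 mm); nothing else differs. It starts standing on the scale's plate, the rolls in a row; this one may be absent.
- chip_1: chip of broken hard nut brittle, brown, flat, about 35 mm across and 10 mm thick, 12 g; origin at the centre of its underside; it starts on the scale's plate; two to five of the chips are present.
- chip_2: chip of broken hard nut brittle, brown, flat, about 35 mm across and 10 mm thick, 12 g; origin at the centre of its underside; it starts on the scale's plate; two to five of the chips are present.
- chip_3: chip of broken hard nut brittle, brown, flat, about 35 mm across and 10 mm thick, 12 g; origin at the centre of its underside; it starts on the scale's plate; two to five of the chips are present.
- chip_4: chip of broken hard nut brittle, brown, flat, about 35 mm across and 10 mm thick, 12 g; origin at the centre of its underside; it starts on the scale's plate; two to five of the chips are present.
- chip_5: chip of broken hard nut brittle, brown, flat, about 35 mm across and 10 mm thick, 12 g; origin at the centre of its underside; it starts on the scale's plate; two to five of the chips are present.
- scraper: scraper block, 200 g: grey plastic foot 120 mm (its x) by 40 mm (its y) by 14 mm tall, with a wooden grip ridge 90 mm (x) by 24 mm (y) on it up to 52 mm; grip the ridge across its y. Origin at the centre of the underside, z up. It starts standing on the rubber mat.
- scale: fixed white counter scale with a steel plate; origin on the counter under the plate's centre, z up. Plate 200 mm (x, -100..100) by 320 mm (y, -160..160), top 50 mm above the counter. Lips 4 mm thick, 8 mm above the plate, along both long sides (x = +-100) and the +y end; the -y end is open, over the catch pan. Display housing 45 mm tall, 40 mm deep, beyond the +x side.
- pan (a point): centre of the floor of the aluminium catch pan that hangs below the plate's open -y end; axes as the scale's. Pan inside: 194 mm (x) by 72 mm (y), reaching from the plate's end outwards; floor 12 mm, outer rim 35 mm, side rims 40 mm above the counter, all lower than the plate.
- gauge: fixed stepped core gauge: foot 68 mm in diameter, 12 mm thick; a thick step 28 mm in diameter up to 47 mm (top edge bevelled 3 mm); above it a thin pin 14 mm in diameter up to 94 mm, tip bevelled. Origin at the centre of its underside, z up. A wide-core roll slides down to the foot (underside 12 mm above the origin), a narrow-core roll stops on the step (47 mm).
- dish: fixed round steel dish, 184 mm in diameter, rim 20 mm high, clear inner radius 83 mm at the floor; origin at the centre of its underside, floor 5 mm above it.
- tray: fixed rectangular steel tray, 180 mm (x) by 110 mm (y), rim 20 mm high, walls 4 mm; origin at the centre of its underside, floor 4 mm above it.
- mat: fixed black rubber mat, 80 mm (x) by 150 mm (y) and 3 mm thick, flat on the counter; origin at the centre of its underside.
- terminal: bystander: black card terminal 160 x 80 x 35 mm, lying on the counter.
- jar: bystander: amber sweet jar 80 mm in diameter, 120 mm tall.
- brick: bystander: black power supply block 70 x 120 x 35 mm.

How it is judged:
By the outcome, as a careful person would: the job done as asked, in the order asked, and still so for the second after the job is handed in, with the robot touching nothing.
Of chip_1, chip_2, chip_3, chip_4, chip_5, roll_d only 3 to 5 are there at a start; the rules pass over those that are not, and their reading is None.
At some moment in a run one of roll_a, roll_b, roll_c, roll_d, scraper may be knocked a few centimetres aside while the robot is not near it.
It also fails if it takes over 210 s, if anything falls off the work surface, if the arm or the gripper's body presses on something with over 40 N, if the wrist force passes 120 N, or if a joint passes its speed limit or range.

## Working session

There is one attempt and no reset: what is moved stays moved. The work goes in short steps, Python scripts to look and compute and a tool call to move; the robot and the scene stay as the last step left them, time stands still between calls to the robot, and variables do not carry over. Pictures are saved under pics/ and viewed, at most 14 in all, crops included, and the job is handed in when it is done.

Besides the shell and the picture viewer there is one more tool, called after "Emit:" as name([rows], argument=value, ...), one row to a line, values as JSON. arm_command: Moves the arm, as the interface text tells. Its arguments: {"type":"object","properties":{"increments":{"type":"array","items":{"type":"object","properties":{"dp":{"type":"array","items":{"type":"number"}},"twist":{"type":"number"},"jaw":{"type":"number"}}}}},"required":["increments"]}

```bash
ls; mkdir -p pics; python3 - <<'E'
from cell import env, viewer
import cv2,numpy as np
for n in("top","side"):
    c=viewer.read_camera(n); cv2.imwrite(f"pics/{n}0.png",c["pixels"]); np.savez(f"{n}0.npz",**c)
    R=cv2.Rodrigues(c["rvec"])[0]; print(n,c["mtx"].tolist(),(-R.T@np.ravel(c["tvec"])).round(3),R.round(3).tolist())
print(env.observe(),env.hold_point_z)
E
```

```text
pics
top [[511.80751590835564, 0.0, 318.48275142115926], [0.0, 511.80751590835564, 198.43871484058852], [0.0, 0.0, 1.0]] [0.407 0.004 1.31 ] [[-0.011, -1.0, 0.006], [-0.989, 0.01, -0.146], [0.146, -0.007, -0.989]]
side [[484.74103589549793, 0.0, 323.46095207474986], [0.0, 484.74103589549793, 200.5789527233905], [0.0, 0.0, 1.0]] [0.2   0.747 0.81 ] [[-0.884, -0.466, 0.021], [-0.319, 0.571, -0.756], [0.34, -0.676, -0.654]]
{'time_s': 0.1, 'q': array([ 1.09470473e+00,  1.81474714e-01,  1.60789353e+00,  5.70358037e-06,
        1.35383240e+00, -2.06308350e-01]), 'dq': array([ 0.00027296, -0.00130638, -0.00202095,  0.00027327, -0.00017692,
       -0.00025732]), 'joint_efforts': array([ 3.93111777e-04, -4.45881593e+01, -3.52232802e+01, -3.96141650e-04,
        4.13292000e-03,  3.53242854e-05]), 'tool_pos': array([0.15300263, 0.55375191, 0.23047678]), 'ee_rot': array([-2.71655667e-04,  1.34483485e-01,  9.90915509e-01, -7.56717265e-04]), 'ft_force': array([-0.28206173, -0.30932036, -0.5924867 ]), 'torque': array([-0.00994012,  0.03825334,  0.05030415]), 'gripper_force': 0.0, 'opening': 0.08521550901841263} 0.0187
```

View pics/top0.png

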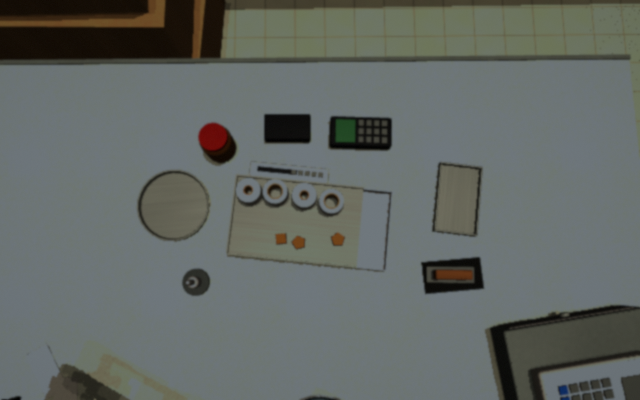

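View pics/side0.png

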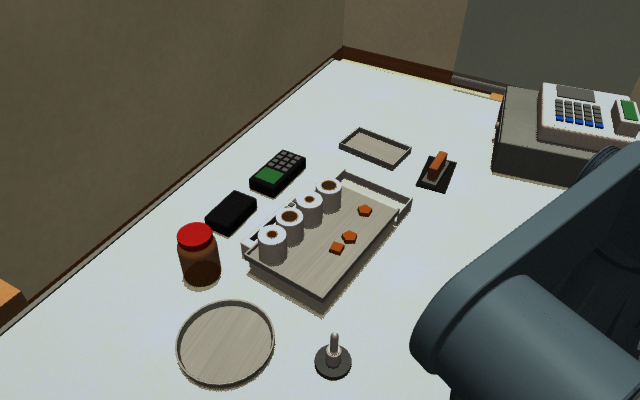

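The top view shows the dish at (174,205), gauge (196,282), and rolls at (248,190), (275,192), (304,196) and (331,201). Three chips are at (281,239), (298,242) and (338,239), the pan at (373,230), tray (458,200) and scraper (452,275). The side view agrees with this.

```bash
cat > h.py <<'E'
import cv2,numpy as np
from cell import env,viewer
def cam(n,save=None):
    c=viewer.read_camera(n)
    if save: cv2.imwrite(f"pics/{save}.png",c["pixels"])
    return c
def geo(c):
    R=cv2.Rodrigues(c["rvec"])[0]; return R,-R.T@np.ravel(c["tvec"])
def cloud(c):
    R,o=geo(c); v,u=np.mgrid[:400,:640]
    d=np.stack([u,v,np.ones_like(u)],-1)@np.linalg.inv(c["mtx"]).T
    P=(d*c["depth"][...,None])@R+o; P[c["depth"]==0]=np.nan; return P
def onplane(c,uv,z):
    R,o=geo(c); uv=np.atleast_2d(uv).astype(float)
    d=np.c_[uv,np.ones(len(uv))]@np.linalg.inv(c["mtx"]).T@R
    return o+d*((z-o[2])/d[:,2])[:,None]
def blobs(m,lo=15):
    n,l,s,ce=cv2.connectedComponentsWithStats(m.astype(np.uint8),connectivity=4)
    return [(l==i,s[i,4],ce[i]) for i in range(1,n) if s[i,4]>=lo]
def rect(c,m,z):
    k=max(cv2.findContours(m.astype(np.uint8),0,1)[0],key=cv2.contourArea)
    w=onplane(c,k[:,0],z)[:,:2].astype(np.float32)*1000
    return cv2.minAreaRect(w), cv2.minEnclosingCircle(w)
def state():
    s=env.observe(); w,x,y,zz=s["ee_rot"]
    X=np.array([1-2*(y*y+zz*zz),2*(x*y+w*zz),2*(x*zz-w*y)]);Y=np.array([2*(x*y-w*zz),1-2*(x*x+zz*zz),2*(y*zz+w*x)])
    return s,X,Y
E
python3 - <<'E'
from h import *
for n in("top","side"):
    c=dict(np.load(n+"0.npz")); P=cloud(c); z=P[...,2]; hsv=cv2.cvtColor(c["pixels"],cv2.COLOR_BGR2HSV)
    print("==",n)
    ok=(P[...,0]>.2)&(abs(P[...,1])<.6)&(P[...,0]<.85)
    for nm,lo,hi,zz in(("rolltop",.100,.115,.107),("plate/",.046,.0535,.05),("low",.008,.03,None),("grip",.04,.09,None),("tall",.085,.099,None)):
        for m,a,ce in blobs(ok&(z>lo)&(z<hi),25):
            med=np.nanmedian(z[m]); r,e=rect(c,m,zz or med)
            print(nm,a,ce.round(0),"zmed",round(med,4),"rect",np.round(r[0],1),np.round(r[1],1),round(r[2],1),"circ",np.round(e[0],1),round(e[1],1))
    H,S,V=hsv[...,0],hsv[...,1],hsv[...,2]
    for nm,m in(("orange",(H<18)&(S>150)&(V>60)),("dark",(V<45))):
        for m,a,ce in blobs(ok&m,15):
            med=np.nanmedian(z[m]); r,e=rect(c,m,med)
            print(nm,a,ce.round(0),"zmed",round(med,4),"rect",np.round(r[0],1),np.round(r[1],1),round(r[2],1),"circ",np.round(e[0],1),round(e[1],1))
E
```

```text
== top
rolltop 43 [221. 146.] zmed 0.1092 rect [716.7 229.4] [18.5 59.6] 44.4 circ [723.3 235.9] 29.8
rolltop 448 [248. 190.] zmed 0.107 rect [606.6 162.6] [58.1 57.1] 0.3 circ [606.9 162.5] 30.2
rolltop 351 [275. 191.] zmed 0.1067 rect [603.5  98.4] [57.1 58. ] 89.9 circ [603.1  98.6] 30.2
rolltop 448 [304. 195.] zmed 0.1069 rect [593.2  29.5] [57.1 57.7] 89.4 circ [593.5  29.8] 30.1
rolltop 351 [331. 201.] zmed 0.1068 rect [578.2 -34.6] [57.1 57.6] 89.4 circ [578.4 -34.9] 30.0
rolltop 1676 [546. 344.] zmed 0.102 rect [ 248.9 -515.7] [164.1  95.5] 89.3 circ [ 252.2 -515.4] 91.1
plate/ 26 [259. 169.] zmed 0.0478 rect [670.6 142.3] [ 9.1 21.7] 64.0 circ [670.3 141.8] 11.6
plate/ 35 [286. 171.] zmed 0.048 rect [663.6  75.4] [22.9 15.8] 13.6 circ [663.3  75.4] 13.7
plate/ 81 [301. 172.] zmed 0.0481 rect [661.7  39.5] [51.1 18. ] 77.9 circ [664.2  39. ] 26.4
plate/ 70 [319. 173.] zmed 0.0477 rect [656.8  -8.7] [41.2 21.5] 77.9 circ [654.8  -8.5] 21.5
plate/ 28 [240. 179.] zmed 0.0499 rect [647.4 188.9] [14. 29.] 31.2 circ [641.7 185.5] 14.5
plate/ 52 [262. 181.] zmed 0.0505 rect [636.1 1
[... 10505 characters left out ...]
72.4 140.7] [20.5 11.1] 81.8 circ [673.2 140.4] 11.1
dark 45 [207. 243.] zmed 0.1119 rect [705.8 250.3] [ 8.1 42.5] 2.8 circ [709.  250.5] 21.3
dark 18 [252. 249.] zmed 0.0553 rect [651.4 179.4] [28.8  1.8] 86.4 circ [651.4 179.4] 14.4
dark 727 [202. 273.] zmed 0.0373 rect [714.2 271. ] [70.8 69.1] 89.0 circ [715.9 271. ] 37.0
dark 1635 [436. 346.] zmed 0.5565 rect [213.7 553.5] [69.7 27.5] 90.0 circ [202.3 553.5] 34.9
dark 150 [232. 381.] zmed 0.0107 rect [533.2 425.2] [117.2  23.6] 44.7 circ [541.5 416.8] 58.6
dark 19 [333. 367.] zmed 0.0138 rect [386.2 319.9] [18.5  5.1] 34.8 circ [387.  318.6] 9.3
dark 95 [331. 375.] zmed 0.0087 rect [383.6 330.8] [58.1 21. ] 22.7 circ [387.2 322.1] 29.1
```

Emit:
arm_command([
  {"dp": [-36,-17,2],"twist": 0,"jaw": 1},
  {"dp": [-72,-34,4],"twist": 0,"jaw": 1},
  {"dp": [-108,-51,6],"twist": 0,"jaw": 1},
  {"dp": [-144,-68,8],"twist": 0,"jaw": 1},
  {"dp": [-180,-85,10],"twist": 0,"jaw": 1},
])

```text
time_s: 0.52
tool_pos: [0.3048, 0.4228, 0.2209]
ee_rot: [-0.0, 0.134, 0.991, -0.0]
ft_force: [0.3, 0.4, 0.4]
opening: 0.0852
gripper_force: 0.0
```

Emit:
arm_command([
  {"dp": [-36,-17,2],"twist": 0,"jaw": 1},
  {"dp": [-72,-34,4],"twist": 0,"jaw": 1},
  {"dp": [-108,-51,6],"twist": 0,"jaw": 1},
  {"dp": [-144,-68,8],"twist": 0,"jaw": 1},
  {"dp": [-180,-85,10],"twist": 0,"jaw": 1},
])

```text
time_s: 0.93
tool_pos: [0.4559, 0.2928, 0.2109]
ee_rot: [-0.0, 0.135, 0.991, -0.0]
ft_force: [0.5, 0.6, 0.2]
opening: 0.0855
gripper_force: 0.0
```

Emit:
arm_command([
  {"dp": [-36,-17,2],"twist": 0,"jaw": 1},
  {"dp": [-72,-34,4],"twist": 0,"jaw": 1},
  {"dp": [-108,-51,6],"twist": 0,"jaw": 1},
  {"dp": [-144,-68,8],"twist": 0,"jaw": 1},
  {"dp": [-180,-85,10],"twist": 0,"jaw": 1},
])

```text
time_s: 1.35
tool_pos: [0.6067, 0.1629, 0.2006]
ee_rot: [-0.0, 0.135, 0.991, -0.0]
ft_force: [0.5, 0.7, -0.7]
opening: 0.0852
gripper_force: 0.0
```

Emit:
arm_command([
  {"dp": [0,0,0],"twist": 1.1,"jaw": 1},
  {"dp": [0,0,0],"twist": 2.2,"jaw": 1},
  {"dp": [0,0,0],"twist": 3.3,"jaw": 1},
  {"dp": [0,0,0],"twist": 4.4,"jaw": 1},
  {"dp": [0,0,0],"twist": 5.5,"jaw": 1},
])

```text
time_s: 1.77
tool_pos: [0.6055, 0.1642, 0.2005]
ee_rot: [-0.001, 0.413, 0.911, -0.0]
ft_force: [-0.1, -0.9, 0.7]
opening: 0.0857
gripper_force: 0.0
```

Emit:
arm_command([
  {"dp": [0,0,0],"twist": 1.1,"jaw": 1},
  {"dp": [0,0,0],"twist": 2.2,"jaw": 1},
  {"dp": [0,0,0],"twist": 3.3,"jaw": 1},
  {"dp": [0,0,0],"twist": 4.4,"jaw": 1},
  {"dp": [0,0,0],"twist": 5.5,"jaw": 1},
])

```text
time_s: 2.18
tool_pos: [0.6054, 0.1645, 0.2007]
ee_rot: [-0.0, 0.655, 0.756, -0.0]
ft_force: [0.2, 0.3, 0.6]
opening: 0.0853
gripper_force: 0.0
```

Emit:
arm_command([
  {"dp": [0,0,0],"twist": 1.1,"jaw": 1},
  {"dp": [0,0,0],"twist": 2.2,"jaw": 1},
  {"dp": [0,0,0],"twist": 2.45,"jaw": 1},
  {"dp": [0,0,0],"twist": 2.45,"jaw": 1},
])

```text
time_s: 2.52
tool_pos: [0.6054, 0.1645, 0.2007]
ee_rot: [-0.0, 0.744, 0.668, -0.0]
ft_force: [0.4, -0.0, 0.8]
opening: 0.0854
gripper_force: 0.0
```

Emit:
arm_command([
  {"dp": [-0.5,1,35],"twist": 0,"jaw": 1},
  {"dp": [-0.5,1,70],"twist": 0,"jaw": 1},
  {"dp": [-0.5,1,100],"twist": 0,"jaw": 1},
  {"dp": [-0.5,1,120],"twist": 0,"jaw": 1},
  {"dp": [-0.5,1,134],"twist": 0,"jaw": 1},
])

```text
time_s: 2.93
tool_pos: [0.6046, 0.1637, 0.0639]
ee_rot: [-0.001, 0.744, 0.669, -0.002]
ft_force: [-0.0, -1.2, 0.8]
opening: 0.0853
gripper_force: 0.0
```

Emit:
arm_command([
  {"dp": [0,0,0],"twist": 0,"jaw": 0.2},
  {"dp": [0,0,0],"twist": 0,"jaw": 0.2},
  {"dp": [0,0,0],"twist": 0,"jaw": 0.2},
  {"dp": [0,0,0],"twist": 0,"jaw": 0.2},
  {"dp": [0,0,0],"twist": 0,"jaw": 0.2},
])

```text
time_s: 3.35
tool_pos: [0.6078, 0.164, 0.069]
ee_rot: [0.001, 0.744, 0.668, 0.001]
ft_force: [-1.1, 1.2, -1.1]
opening: 0.0582
gripper_force: 64.2
```

Emit:
arm_command([
  {"dp": [0,0,-30],"twist": 0,"jaw": 0.2},
  {"dp": [0,0,-60],"twist": 0,"jaw": 0.2},
  {"dp": [0,0,-90],"twist": 0,"jaw": 0.2},
  {"dp": [0,0,-116],"twist": 0,"jaw": 0.2},
])

```text
time_s: 3.68
tool_pos: [0.6072, 0.164, 0.1863]
ee_rot: [0.001, 0.744, 0.668, 0.001]
ft_force: [0.9, 0.3, 0.1]
opening: 0.0587
gripper_force: 64.7
```

Emit:
arm_command([
  {"dp": [15,-29,0],"twist": 0,"jaw": 0.2},
  {"dp": [30,-58,0],"twist": 0,"jaw": 0.2},
  {"dp": [45,-87,0],"twist": 0,"jaw": 0.2},
  {"dp": [60,-116,0],"twist": 0,"jaw": 0.2},
])

```text
time_s: 4.02
tool_pos: [0.4969, 0.2365, 0.1843]
ee_rot: [0.0, 0.744, 0.668, 0.001]
ft_force: [-0.1, -0.0, -0.8]
opening: 0.0586
gripper_force: 64.9
```

Emit:
arm_command([
  {"dp": [15,-29,0],"twist": 0,"jaw": 0.2},
  {"dp": [30,-58,0],"twist": 0,"jaw": 0.2},
  {"dp": [45,-87,0],"twist": 0,"jaw": 0.2},
  {"dp": [59,-113,0],"twist": 0,"jaw": 0.2},
  {"dp": [59,-113,0],"twist": 0,"jaw": 0.2},
])

```text
time_s: 4.43
tool_pos: [0.3877, 0.3091, 0.1839]
ee_rot: [-0.001, 0.743, 0.67, 0.0]
ft_force: [0.4, 0.2, -1.6]
opening: 0.0582
gripper_force: 64.9
```

```bash
python3 - <<'E'
from h import *
s,X,Y=state(); print(s["tool_pos"].round(4),s["opening"],s["ft_force"].round(1))
for n in("top","side"):
    c=cam(n,n+"1"); np.savez(n+"1.npz",**c); P=cloud(c)
    d=np.linalg.norm(P[...,:2]-s["tool_pos"][:2],axis=-1)<.05
    z=P[...,2]; m=d&(z>.1)&(z<.4); print(n,np.histogram(z[m],np.arange(.1,.4,.01)))
a=cv2.imread("pics/top1.png")[200:360,110:280]; b=cv2.imread("pics/side1.png")[200:400,240:430]
cv2.imwrite("pics/g1.png",np.hstack([cv2.resize(a,(400,400)),cv2.resize(b,(400,400))]))
E
```

```text
[0.3877 0.3091 0.1839] 0.05819585649638447 [ 0.4  0.2 -1.6]
top (array([  0,   0,   0,   0,   0,   0,   7,  27,  29,  41,  42,  65, 151,
        23,  41,  21,  14,   7,   9,  38,   4,  22,  40,  38,  37,  43,
         0,  13,   0,   1]), array([0.1 , 0.11, 0.12, 0.13, 0.14, 0.15, 0.16, 0.17, 0.18, 0.19, 0.2 ,
       0.21, 0.22, 0.23, 0.24, 0.25, 0.26, 0.27, 0.28, 0.29, 0.3 , 0.31,
       0.32, 0.33, 0.34, 0.35, 0.36, 0.37, 0.38, 0.39, 0.4 ]))
side (array([  0,   0,   0,   0,   0,   0,  19, 133, 134, 154, 235, 248, 735,
       102, 192, 166, 156, 143, 215, 240,  68, 121, 265, 267, 280, 508,
       137, 170, 329, 439]), array([0.1 , 0.11, 0.12, 0.13, 0.14, 0.15, 0.16, 0.17, 0.18, 0.19, 0.2 ,
       0.21, 0.22, 0.23, 0.24, 0.25, 0.26, 0.27, 0.28, 0.29, 0.3 , 0.31,
       0.32, 0.33, 0.34, 0.35, 0.36, 0.37, 0.38, 0.39, 0.4 ]))
```

View pics/g1.png

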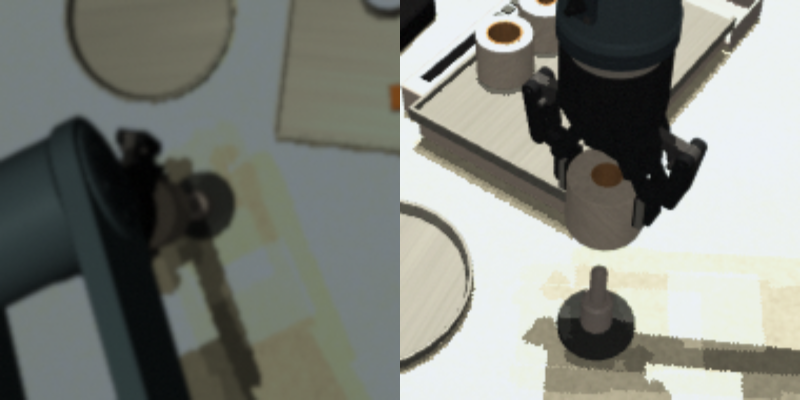

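The held roll is visible above the gauge in the side view, at around (600,195) in the crop, and the pin at (598,290). I'll fit the roll and the gauge in that same view.

```bash
cat >> h.py <<'E'
from scipy.optimize import least_squares
def fitc(p,r,x0):
    f=least_squares(lambda c:np.hypot(*(p-c[:2]).T)-r,x0,loss="soft_l1",f_scale=.001)
    return f.x*1000,np.median(abs(f.fun))*1000,len(p)
E
python3 - <<'E'
from h import *
s,X,Y=state(); t=s["tool_pos"][:2]
for n in("top","side"):
    c=dict(np.load(n+"1.npz")); P=cloud(c).reshape(-1,3); P=P[np.linalg.norm(P[:,:2]-t,axis=1)<.045]
    q=P[(P[:,2]>.171)&(P[:,2]<.186)]; 
    if len(q)>8: print(n,"roll",fitc(q[:,:2],.03,t), "zmin",np.percentile(P[P[:,2]>.12,2],[0.5,2]))
    tp=P[(P[:,2]>.2)&(P[:,2]<.235)]; print(np.histogram(tp[:,2],np.arange(.215,.236,.002))[0])
    for zl,zh,r in((.055,.088,.007),(.018,.042,.014)):
        q=P[(P[:,2]>zl)&(P[:,2]<zh)&(np.hypot(P[:,0]-.391,P[:,1]-.306)<.025)]
        if len(q)>8: print(n,"gauge",r,fitc(q[:,:2],r,[.391,.306]))
E
```

```text
top roll (array([387.17207283, 308.7500495 ]), np.float64(0.2483083302061602), 42) zmin [0.17458042 0.19122904]
[11 15 43 58 47 21  2  2  2  4]
top gauge 0.007 (array([391.29903794, 305.03180673]), np.float64(0.4181582061165779), 17)
top gauge 0.014 (array([391.21786915, 305.34086568]), np.float64(0.4195911012466105), 25)
side roll (array([391.68112558, 309.21826485]), np.float64(0.3894377458737424), 204) zmin [0.17186156 0.18145487]
[ 51  54  53 121 413 142  24  12  13  15]
side gauge 0.007 (array([393.56623023, 306.829518  ]), np.float64(0.36421538102584955), 86)
side gauge 0.014 (array([393.74398992, 306.82047281]), np.float64(0.44044554673090125), 103)
```

Emit:
arm_command([
  {"dp": [-2.7,3.3,20],"twist": 0,"jaw": 0.2},
  {"dp": [-2.7,3.3,40],"twist": 0,"jaw": 0.2},
  {"dp": [-2.7,3.3,58],"twist": 0,"jaw": 0.2},
  {"dp": [-2.7,3.3,63],"twist": 0,"jaw": 0.2},
  {"dp": [-2.7,3.3,63],"twist": 0,"jaw": 0.2},
])

```text
time_s: 4.95
tool_pos: [0.3947, 0.3027, 0.1191]
ee_rot: [-0.0, 0.744, 0.668, -0.001]
ft_force: [0.3, -0.3, -1.1]
opening: 0.0585
gripper_force: 64.9
```

Emit:
arm_command([
  {"dp": [0,0,4],"twist": 0,"jaw": 0.2},
  {"dp": [0,0,8],"twist": 0,"jaw": 0.2},
  {"dp": [0,0,12],"twist": 0,"jaw": 0.2},
  {"dp": [0,0,16],"twist": 0,"jaw": 0.2},
  {"dp": [0,0,20],"twist": 0,"jaw": 0.2},
])

```text
time_s: 5.37
tool_pos: [0.3947, 0.3041, 0.1004]
ee_rot: [-0.0, 0.744, 0.668, 0.0]
ft_force: [-2.3, 1.6, -0.3]
opening: 0.0583
gripper_force: 65.0
```

Emit:
arm_command([
  {"dp": [1.2,-2.5,0],"twist": 0,"jaw": 0.2},
  {"dp": [1.2,-2.5,5],"twist": 0,"jaw": 0.2},
  {"dp": [1.2,-2.5,10],"twist": 0,"jaw": 0.2},
  {"dp": [1.2,-2.5,15],"twist": 0,"jaw": 0.2},
  {"dp": [1.2,-2.5,20],"twist": 0,"jaw": 0.2},
])

```text
time_s: 5.78
tool_pos: [0.3924, 0.3052, 0.0797]
ee_rot: [0.0, 0.744, 0.668, -0.0]
ft_force: [-0.2, 0.1, -1.2]
opening: 0.058
gripper_force: 64.9
```

Emit:
arm_command([
  {"dp": [0,0,2],"twist": 0,"jaw": 0.2},
  {"dp": [0,0,4],"twist": 0,"jaw": 0.2},
  {"dp": [0,0,6],"twist": 0,"jaw": 0.2},
  {"dp": [0,0,8],"twist": 0,"jaw": 0.2},
  {"dp": [0,0,10],"twist": 0,"jaw": 0.2},
])

```text
time_s: 6.2
tool_pos: [0.3926, 0.3053, 0.0702]
ee_rot: [0.0, 0.744, 0.668, 0.0]
ft_force: [-0.1, -1.0, -0.7]
opening: 0.0584
gripper_force: 64.9
```

Emit:
arm_command([
  {"dp": [0,0,1.5],"twist": 0,"jaw": 0.2},
  {"dp": [0,0,3],"twist": 0,"jaw": 0.2},
  {"dp": [0,0,4.5],"twist": 0,"jaw": 0.2},
  {"dp": [0,0,6],"twist": 0,"jaw": 0.2},
  {"dp": [0,0,7.5],"twist": 0,"jaw": 0.2},
])

```text
time_s: 6.62
tool_pos: [0.3927, 0.3054, 0.0649]
ee_rot: [-0.0, 0.744, 0.668, -0.0]
ft_force: [-12.5, -6.3, 35.4]
opening: 0.0584
gripper_force: 68.0
```

Emit:
arm_command([
  {"dp": [0,0,-3],"twist": 0,"jaw": 0.2},
  {"dp": [0,0,-10],"twist": 0,"jaw": 0.2},
  {"dp": [0,0,-35],"twist": 0,"jaw": 0.2},
  {"dp": [0,0,-65],"twist": 0,"jaw": 0.2},
  {"dp": [0,0,-95],"twist": 0,"jaw": 0.2},
])

```text
time_s: 7.03
tool_pos: [0.3917, 0.3049, 0.1585]
ee_rot: [-0.0, 0.744, 0.668, -0.001]
ft_force: [0.9, 1.0, -0.8]
opening: 0.0585
gripper_force: 64.9
```

Emit:
arm_command([
  {"dp": [20,30,0],"twist": 0,"jaw": 0.2},
  {"dp": [40,60,0],"twist": 0,"jaw": 0.2},
  {"dp": [60,91,0],"twist": 0,"jaw": 0.2},
  {"dp": [80,121,0],"twist": 0,"jaw": 0.2},
])

```text
time_s: 7.37
tool_pos: [0.5229, 0.3725, 0.1587]
ee_rot: [0.0, 0.744, 0.668, 0.001]
ft_force: [0.1, 0.8, -0.4]
opening: 0.0583
gripper_force: 64.9
```

Emit:
arm_command([
  {"dp": [20,30,0],"twist": 0,"jaw": 0.2},
  {"dp": [38.5,60.5,0],"twist": 0,"jaw": 0.2},
  {"dp": [38.5,60.5,30],"twist": 0,"jaw": 0.2},
  {"dp": [38.5,60.5,60],"twist": 0,"jaw": 0.2},
  {"dp": [38.5,60.5,90],"twist": 0,"jaw": 0.2},
])

```text
time_s: 7.78
tool_pos: [0.5864, 0.4038, 0.0669]
ee_rot: [0.0, 0.744, 0.668, 0.001]
ft_force: [0.2, 0.5, -1.5]
opening: 0.058
gripper_force: 65.0
```

Emit:
arm_command([
  {"dp": [0,0,10],"twist": 0,"jaw": 0.2},
  {"dp": [0,0,20],"twist": 0,"jaw": 0.2},
  {"dp": [0,0,30],"twist": 0,"jaw": 0.2},
  {"dp": [0,0,36],"twist": 0,"jaw": 0.2},
  {"dp": [0,0,40],"twist": 0,"jaw": 0.2},
])

```text
time_s: 8.2
tool_pos: [0.5862, 0.4039, 0.0285]
ee_rot: [0.0, 0.744, 0.668, 0.001]
ft_force: [-0.9, 0.1, -1.3]
opening: 0.0585
gripper_force: 64.9
```

Emit:
arm_command([
  {"dp": [0,0,1.5],"twist": 0,"jaw": 0.2},
  {"dp": [0,0,3],"twist": 0,"jaw": 0.2},
  {"dp": [0,0,4.5],"twist": 0,"jaw": 0.2},
  {"dp": [0,0,5],"twist": 0,"jaw": 0.2},
])

```text
time_s: 8.53
tool_pos: [0.5859, 0.4037, 0.0234]
ee_rot: [0.0, 0.744, 0.668, 0.001]
ft_force: [0.2, 0.5, 2.4]
opening: 0.0582
gripper_force: 65.3
```

Emit:
arm_command([
  {"dp": [0,0,0],"twist": 0,"jaw": 0.6},
  {"dp": [0,0,0],"twist": 0,"jaw": 1},
  {"dp": [0,0,0],"twist": 0,"jaw": 1},
  {"dp": [0,0,0],"twist": 0,"jaw": 1},
  {"dp": [0,0,0],"twist": 0,"jaw": 1},
])

```text
time_s: 8.95
tool_pos: [0.5857, 0.4036, 0.023]
ee_rot: [0.0, 0.744, 0.668, 0.0]
ft_force: [0.3, 0.2, 0.5]
opening: 0.0851
gripper_force: 0.0
```

Emit:
arm_command([
  {"dp": [0,0,-20],"twist": 0,"jaw": 1},
  {"dp": [0,0,-50],"twist": 0,"jaw": 1},
  {"dp": [0,0,-90],"twist": 0,"jaw": 1},
  {"dp": [0,0,-130],"twist": 0,"jaw": 1},
  {"dp": [0,0,-170],"twist": 0,"jaw": 1},
])

```text
time_s: 9.37
tool_pos: [0.5852, 0.4034, 0.1943]
ee_rot: [-0.0, 0.744, 0.668, -0.0]
ft_force: [0.1, 1.1, -0.5]
opening: 0.0855
gripper_force: 0.0
```

Emit:
arm_command([
  {"dp": [-36,0,0],"twist": 0,"jaw": 1},
  {"dp": [-72,0,0],"twist": 0,"jaw": 1},
  {"dp": [-72,0,0],"twist": 0,"jaw": 1},
  {"dp": [-72,0,0],"twist": 0,"jaw": 1},
])

```text
time_s: 9.7
tool_pos: [0.5779, 0.3304, 0.1932]
ee_rot: [0.0, 0.745, 0.667, 0.0]
ft_force: [-0.3, 0.8, -0.2]
opening: 0.0856
gripper_force: 0.0
```

```bash
cat >> h.py <<'E'
def rolls():
    "roll tops in the top view, any resting height; heights in m, positions in mm"
    out=[]
    for n in("top","side"):
        c=cam(n); P=cloud(c); z=P[...,2]
        ok=(P[...,0]>.3)&(abs(P[...,1])<.5)&(P[...,0]<.68)
        for h in(.107,.062):
            for m,a,ce in blobs(ok&(abs(z-h-(.001 if n=="side" else 0))<.0045)&(c["pixels"].min(-1)>95),60):
                r,e=rect(c,m,h); 
                if 22<e[1]<36: out.append((n,h,np.round(e[0],1),round(e[1],1),a))
    for o in out: print(*o)
E
python3 - <<'E'
from h import *
s,X,Y=state(); print(s["tool_pos"].round(4),X.round(3),Y.round(3)); rolls()
E
```

```text
[0.5779 0.3304 0.1932] [0.11  0.994 0.   ] [ 0.994 -0.11   0.   ]
top 0.107 [604.1  99.2] 29.4 275
top 0.107 [594.7  29.7] 29.5 382
top 0.107 [579.1 -34.7] 29.5 276
side 0.107 [581.1 -32.4] 30.5 223
side 0.107 [596.6  31.8] 30.1 326
side 0.107 [606.3 101.2] 30.3 286
side 0.062 [588.  405.3] 29.8 641
```

Emit:
arm_command([
  {"dp": [-38,8.5,0],"twist": 0,"jaw": 1},
  {"dp": [-76,17,0],"twist": 0,"jaw": 1},
  {"dp": [-114,25.5,0],"twist": 0,"jaw": 1},
  {"dp": [-152,34,0],"twist": 0,"jaw": 1},
  {"dp": [-190,42.5,0],"twist": 0,"jaw": 1},
])

```text
time_s: 10.22
tool_pos: [0.6, 0.1382, 0.1926]
ee_rot: [-0.0, 0.743, 0.669, 0.0]
ft_force: [1.7, -0.1, -0.2]
opening: 0.0856
gripper_force: 0.0
```

Emit:
arm_command([
  {"dp": [-38.3,8.5,0],"twist": 0,"jaw": 1},
  {"dp": [-38.3,8.5,0],"twist": 0,"jaw": 1},
  {"dp": [-38.3,8.5,0],"twist": 0,"jaw": 1},
])

```text
time_s: 10.47
tool_pos: [0.6048, 0.0983, 0.1926]
ee_rot: [-0.0, 0.745, 0.667, 0.0]
ft_force: [-0.3, 0.2, -0.3]
opening: 0.0857
gripper_force: 0.0
```

Emit:
arm_command([
  {"dp": [0,0,35],"twist": 0,"jaw": 1},
  {"dp": [0,0,70],"twist": 0,"jaw": 1},
  {"dp": [0,0,100],"twist": 0,"jaw": 1},
  {"dp": [0,0,118],"twist": 0,"jaw": 1},
  {"dp": [0,0,125],"twist": 0,"jaw": 1},
])

```text
time_s: 10.88
tool_pos: [0.6013, 0.1018, 0.0636]
ee_rot: [-0.002, 0.743, 0.669, -0.002]
ft_force: [-0.4, 0.2, -0.1]
opening: 0.0853
gripper_force: 0.0
```

Emit:
arm_command([
  {"dp": [0,0,0],"twist": 0,"jaw": 0.2},
  {"dp": [0,0,0],"twist": 0,"jaw": 0.2},
  {"dp": [0,0,0],"twist": 0,"jaw": 0.2},
  {"dp": [0,0,0],"twist": 0,"jaw": 0.2},
  {"dp": [0,0,0],"twist": 0,"jaw": 0.2},
])

```text
time_s: 11.3
tool_pos: [0.6053, 0.0997, 0.0695]
ee_rot: [0.001, 0.744, 0.668, 0.001]
ft_force: [-0.6, 1.0, 3.6]
opening: 0.0591
gripper_force: 64.8
```

Emit:
arm_command([
  {"dp": [0,0,-20],"twist": 0,"jaw": 0.2},
  {"dp": [0,0,-45],"twist": 0,"jaw": 0.2},
  {"dp": [0,0,-75],"twist": 0,"jaw": 0.2},
  {"dp": [0,0,-100],"twist": 0,"jaw": 0.2},
])

```text
time_s: 11.63
tool_pos: [0.6044, 0.0995, 0.1701]
ee_rot: [0.0, 0.744, 0.668, 0.001]
ft_force: [0.5, -0.1, -0.9]
opening: 0.059
gripper_force: 65.0
```

Emit:
arm_command([
  {"dp": [22.7,-29.2,0],"twist": 0,"jaw": 0.2},
  {"dp": [45.4,-58.4,0],"twist": 0,"jaw": 0.2},
  {"dp": [68.1,-87.6,0],"twist": 0,"jaw": 0.2},
  {"dp": [90.8,-116.8,0],"twist": 0,"jaw": 0.2},
])

```text
time_s: 11.97
tool_pos: [0.4967, 0.203, 0.1686]
ee_rot: [0.0, 0.744, 0.668, 0.001]
ft_force: [0.8, 1.5, -1.7]
opening: 0.0588
gripper_force: 65.1
```

Emit:
arm_command([
  {"dp": [22.7,-29.2,0],"twist": 0,"jaw": 0.2},
  {"dp": [45.4,-58.4,0],"twist": 0,"jaw": 0.2},
  {"dp": [68.1,-87.6,0],"twist": 0,"jaw": 0.2},
  {"dp": [90.8,-116.8,0],"twist": 0,"jaw": 0.2},
  {"dp": [90.8,-116.8,0],"twist": 0,"jaw": 0.2},
])

```text
time_s: 12.38
tool_pos: [0.3866, 0.3086, 0.1682]
ee_rot: [-0.001, 0.743, 0.67, -0.0]
ft_force: [-0.1, -1.2, -0.9]
opening: 0.0588
gripper_force: 65.1
```

Emit:
arm_command([
  {"dp": [0,0,10],"twist": 0,"jaw": 0.2},
  {"dp": [0,0,25],"twist": 0,"jaw": 0.2},
  {"dp": [0,0,40],"twist": 0,"jaw": 0.2},
  {"dp": [0,0,48],"twist": 0,"jaw": 0.2},
  {"dp": [0,0,48],"twist": 0,"jaw": 0.2},
])

```text
time_s: 12.8
tool_pos: [0.3907, 0.3037, 0.1176]
ee_rot: [-0.0, 0.745, 0.668, -0.002]
ft_force: [-1.0, -0.5, -1.6]
opening: 0.0586
gripper_force: 65.1
```

Emit:
arm_command([
  {"dp": [0,0,4],"twist": 0,"jaw": 0.2},
  {"dp": [0,0,10],"twist": 0,"jaw": 0.2},
  {"dp": [0,0,17],"twist": 0,"jaw": 0.2},
  {"dp": [0,0,24],"twist": 0,"jaw": 0.2},
  {"dp": [0,0,30],"twist": 0,"jaw": 0.2},
])

```text
time_s: 13.22
tool_pos: [0.3913, 0.305, 0.0891]
ee_rot: [0.0, 0.744, 0.668, -0.0]
ft_force: [0.5, -0.9, -0.9]
opening: 0.0586
gripper_force: 65.1
```

Emit:
arm_command([
  {"dp": [0,0,4],"twist": 0,"jaw": 0.2},
  {"dp": [0,0,8],"twist": 0,"jaw": 0.2},
  {"dp": [0,0,12],"twist": 0,"jaw": 0.2},
  {"dp": [0,0,16],"twist": 0,"jaw": 0.2},
  {"dp": [0,0,18],"twist": 0,"jaw": 0.2},
])

```text
time_s: 13.63
tool_pos: [0.3911, 0.3051, 0.0713]
ee_rot: [-0.0, 0.744, 0.668, -0.0]
ft_force: [0.0, -0.2, -2.0]
opening: 0.0587
gripper_force: 65.1
```

Emit:
arm_command([
  {"dp": [0,0,1.5],"twist": 0,"jaw": 0.2},
  {"dp": [0,0,3],"twist": 0,"jaw": 0.2},
  {"dp": [0,0,4.5],"twist": 0,"jaw": 0.2},
  {"dp": [0,0,6],"twist": 0,"jaw": 0.2},
  {"dp": [0,0,7],"twist": 0,"jaw": 0.2},
])

```text
time_s: 14.05
tool_pos: [0.3913, 0.3051, 0.0647]
ee_rot: [0.0, 0.744, 0.668, 0.0]
ft_force: [0.4, 0.2, -1.1]
opening: 0.0588
gripper_force: 65.1
```

Emit:
arm_command([
  {"dp": [0,0,1.5],"twist": 0,"jaw": 0.2},
  {"dp": [0,0,3],"twist": 0,"jaw": 0.2},
  {"dp": [0,0,4.5],"twist": 0,"jaw": 0.2},
  {"dp": [0,0,6],"twist": 0,"jaw": 0.2},
  {"dp": [0,0,7.5],"twist": 0,"jaw": 0.2},
])

```text
time_s: 14.47
tool_pos: [0.3913, 0.3051, 0.0572]
ee_rot: [0.0, 0.744, 0.668, 0.0]
ft_force: [0.3, -0.3, -1.3]
opening: 0.0589
gripper_force: 65.1
```

Roll b is past the step, so its core is wide. I'll go down to the foot.

Emit:
arm_command([
  {"dp": [0,0,5],"twist": 0,"jaw": 0.2},
  {"dp": [0,0,10],"twist": 0,"jaw": 0.2},
  {"dp": [0,0,15],"twist": 0,"jaw": 0.2},
  {"dp": [0,0,20],"twist": 0,"jaw": 0.2},
  {"dp": [0,0,23],"twist": 0,"jaw": 0.2},
])

```text
time_s: 14.88
tool_pos: [0.3908, 0.3049, 0.0333]
ee_rot: [-0.0, 0.744, 0.668, -0.001]
ft_force: [0.1, 0.1, -1.6]
opening: 0.0586
gripper_force: 65.1
```

Emit:
arm_command([
  {"dp": [0,0,1.5],"twist": 0,"jaw": 0.2},
  {"dp": [0,0,3],"twist": 0,"jaw": 0.2},
  {"dp": [0,0,4.5],"twist": 0,"jaw": 0.2},
  {"dp": [0,0,6],"twist": 0,"jaw": 0.2},
])

```text
time_s: 15.22
tool_pos: [0.3911, 0.305, 0.0312]
ee_rot: [-0.0, 0.744, 0.668, -0.001]
ft_force: [-20.1, -12.0, 53.0]
opening: 0.0588
gripper_force: 70.4
```

Emit:
arm_command([
  {"dp": [0,0,-5],"twist": 0,"jaw": 0.2},
  {"dp": [0,0,-20],"twist": 0,"jaw": 0.2},
  {"dp": [0,0,-50],"twist": 0,"jaw": 0.2},
  {"dp": [0,0,-85],"twist": 0,"jaw": 0.2},
  {"dp": [0,0,-120],"twist": 0,"jaw": 0.2},
])

```text
time_s: 15.63
tool_pos: [0.3907, 0.3049, 0.1492]
ee_rot: [-0.0, 0.744, 0.668, -0.001]
ft_force: [0.5, 0.0, -2.0]
opening: 0.0588
gripper_force: 67.1
```

Emit:
arm_command([
  {"dp": [0,0,-20],"twist": 0,"jaw": 0.2},
  {"dp": [-32.1,16.1,-20],"twist": 0,"jaw": 0.2},
  {"dp": [-64.2,32.2,-20],"twist": 0,"jaw": 0.2},
  {"dp": [-96.3,48.3,-20],"twist": 0,"jaw": 0.2},
  {"dp": [-128.4,64.4,-20],"twist": 0,"jaw": 0.2},
])

```text
time_s: 16.05
tool_pos: [0.4419, 0.1694, 0.1688]
ee_rot: [0.0, 0.744, 0.669, 0.001]
ft_force: [1.2, -0.1, -0.6]
opening: 0.0588
gripper_force: 67.1
```

Emit:
arm_command([
  {"dp": [-32.1,16.1,0],"twist": 0,"jaw": 0.2},
  {"dp": [-64.2,32.2,0],"twist": 0,"jaw": 0.2},
  {"dp": [-96.3,48.3,0],"twist": 0,"jaw": 0.2},
  {"dp": [-128.4,64.4,0],"twist": 0,"jaw": 0.2},
  {"dp": [-160.5,80.5,0],"twist": 0,"jaw": 0.2},
])

```text
time_s: 16.47
tool_pos: [0.5048, 0.0006, 0.1685]
ee_rot: [0.0, 0.744, 0.668, 0.0]
ft_force: [0.2, 0.5, -1.7]
opening: 0.0587
gripper_force: 67.1
```

Emit:
arm_command([
  {"dp": [-32.1,16.1,0],"twist": 0,"jaw": 0.2},
  {"dp": [-64.2,32.2,0],"twist": 0,"jaw": 0.2},
  {"dp": [-96.3,48.3,0],"twist": 0,"jaw": 0.2},
  {"dp": [-128.4,64.4,0],"twist": 0,"jaw": 0.2},
  {"dp": [-160.5,80.5,0],"twist": 0,"jaw": 0.2},
])

```text
time_s: 16.88
tool_pos: [0.5675, -0.1677, 0.1683]
ee_rot: [0.0, 0.744, 0.668, 0.0]
ft_force: [0.7, 1.4, -1.0]
opening: 0.0588
gripper_force: 67.1
```

Emit:
arm_command([
  {"dp": [-32.1,16.1,0],"twist": 0,"jaw": 0.2},
  {"dp": [-64.2,32.2,0],"twist": 0,"jaw": 0.2},
  {"dp": [-96.3,48.3,0],"twist": 0,"jaw": 0.2},
  {"dp": [-128.4,64.4,0],"twist": 0,"jaw": 0.2},
  {"dp": [-160.5,80.5,0],"twist": 0,"jaw": 0.2},
])

```text
time_s: 17.3
tool_pos: [0.6303, -0.3358, 0.168]
ee_rot: [-0.0, 0.744, 0.668, 0.0]
ft_force: [0.5, 0.5, -1.3]
opening: 0.0587
gripper_force: 67.1
```

Emit:
arm_command([
  {"dp": [-32.1,16.1,0],"twist": 0,"jaw": 0.2},
  {"dp": [-32.1,16.1,0],"twist": 0,"jaw": 0.2},
  {"dp": [-32.1,16.1,0],"twist": 0,"jaw": 0.2},
  {"dp": [-32.1,16.1,0],"twist": 0,"jaw": 0.2},
])

```text
time_s: 17.63
tool_pos: [0.6422, -0.3674, 0.1674]
ee_rot: [-0.001, 0.744, 0.668, 0.0]
ft_force: [0.8, -0.4, -0.5]
opening: 0.0584
gripper_force: 67.1
```

Emit:
arm_command([
  {"dp": [0,0,30],"twist": 0,"jaw": 0.2},
  {"dp": [0,0,65],"twist": 0,"jaw": 0.2},
  {"dp": [0,0,100],"twist": 0,"jaw": 0.2},
  {"dp": [0,0,125],"twist": 0,"jaw": 0.2},
  {"dp": [0,0,138],"twist": 0,"jaw": 0.2},
])

```text
time_s: 18.05
tool_pos: [0.6404, -0.3641, 0.0259]
ee_rot: [-0.003, 0.744, 0.669, -0.0]
ft_force: [-1.4, 0.9, -1.9]
opening: 0.0587
gripper_force: 67.1
```

Emit:
arm_command([
  {"dp": [0,0,1.5],"twist": 0,"jaw": 0.2},
  {"dp": [0,0,3],"twist": 0,"jaw": 0.2},
  {"dp": [0,0,4.5],"twist": 0,"jaw": 0.2},
  {"dp": [0,0,6],"twist": 0,"jaw": 0.2},
  {"dp": [0,0,7],"twist": 0,"jaw": 0.2},
])

```text
time_s: 18.47
tool_pos: [0.6438, -0.3686, 0.0257]
ee_rot: [0.002, 0.744, 0.668, 0.0]
ft_force: [0.6, -0.5, -1.5]
opening: 0.059
gripper_force: 67.1
```

Emit:
arm_command([
  {"dp": [0,0,0],"twist": 0,"jaw": 0.6},
  {"dp": [0,0,0],"twist": 0,"jaw": 0.9},
  {"dp": [0,0,0],"twist": 0,"jaw": 0.9},
  {"dp": [0,0,0],"twist": 0,"jaw": 0.9},
])

```text
time_s: 18.8
tool_pos: [0.6428, -0.368, 0.0239]
ee_rot: [0.0, 0.744, 0.668, 0.0]
ft_force: [-0.2, -0.1, 0.5]
opening: 0.081
gripper_force: 0.0
```

Emit:
arm_command([
  {"dp": [0,0,-20],"twist": 0,"jaw": 1},
  {"dp": [0,0,-50],"twist": 0,"jaw": 1},
  {"dp": [0,0,-90],"twist": 0,"jaw": 1},
  {"dp": [0,0,-130],"twist": 0,"jaw": 1},
  {"dp": [0,0,-165],"twist": 0,"jaw": 1},
])

```text
time_s: 19.22
tool_pos: [0.6428, -0.3679, 0.1912]
ee_rot: [0.001, 0.744, 0.668, 0.0]
ft_force: [0.8, -0.3, 1.0]
opening: 0.0856
gripper_force: 0.0
```

Emit:
arm_command([
  {"dp": [35,-10,0],"twist": 0,"jaw": 1},
  {"dp": [70,-20,0],"twist": 0,"jaw": 1},
  {"dp": [105,-30,0],"twist": 0,"jaw": 1},
  {"dp": [140,-40,0],"twist": 0,"jaw": 1},
  {"dp": [140,-40,0],"twist": 0,"jaw": 1},
])

```text
time_s: 19.63
tool_pos: [0.6169, -0.2175, 0.1884]
ee_rot: [-0.002, 0.743, 0.67, 0.001]
ft_force: [0.1, -0.1, -1.0]
opening: 0.0858
gripper_force: 0.0
```

Emit:
arm_command([
  {"dp": [0,0,0],"twist": 0,"jaw": 1},
  {"dp": [0,0,0],"twist": 0,"jaw": 1},
  {"dp": [0,0,0],"twist": 0,"jaw": 1},
])

```text
time_s: 19.88
tool_pos: [0.6181, -0.2254, 0.1886]
ee_rot: [0.0, 0.744, 0.668, -0.0]
ft_force: [-0.9, -0.2, -0.0]
opening: 0.0855
gripper_force: 0.0
```

```bash
python3 - <<'E'
from h import *
s,X,Y=state(); print(s["tool_pos"].round(4),X.round(3),Y.round(3)); rolls()
E
```

```text
[ 0.6181 -0.2254  0.1886] [ 0.108  0.994 -0.001] [ 0.994 -0.108  0.001]
top 0.107 [594.3  29.7] 29.5 390
top 0.107 [579.3 -34.8] 29.5 278
top 0.062 [585.2 403.1] 29.6 363
side 0.107 [581.1 -32.5] 30.5 220
side 0.107 [596.6  31.8] 30.1 329
side 0.062 [ 645.2 -366.5] 30.2 120
side 0.062 [587.7 405.3] 30.0 687
```

Emit:
arm_command([
  {"dp": [37.2,-11.8,0],"twist": 0,"jaw": 1},
  {"dp": [74.4,-23.6,0],"twist": 0,"jaw": 1},
  {"dp": [111.6,-35.4,0],"twist": 0,"jaw": 1},
  {"dp": [148.8,-47.2,0],"twist": 0,"jaw": 1},
  {"dp": [185.9,-59,0],"twist": 0,"jaw": 1},
])

```text
time_s: 20.4
tool_pos: [0.5788, -0.0326, 0.1882]
ee_rot: [-0.0, 0.745, 0.667, 0.0]
ft_force: [0.8, -0.1, 0.8]
opening: 0.0852
gripper_force: 0.0
```

Emit:
arm_command([
  {"dp": [0,0,0],"twist": 0,"jaw": 1},
  {"dp": [0,0,0],"twist": 0,"jaw": 1},
  {"dp": [0,0,0],"twist": 0,"jaw": 1},
])

```text
time_s: 20.65
tool_pos: [0.5797, -0.034, 0.1885]
ee_rot: [0.0, 0.744, 0.668, -0.0]
ft_force: [-0.7, -0.2, 0.4]
opening: 0.0857
gripper_force: 0.0
```

Emit:
arm_command([
  {"dp": [0,0,35],"twist": 0,"jaw": 1},
  {"dp": [0,0,70],"twist": 0,"jaw": 1},
  {"dp": [0,0,100],"twist": 0,"jaw": 1},
  {"dp": [0,0,115],"twist": 0,"jaw": 1},
  {"dp": [0,0,121],"twist": 0,"jaw": 1},
])

```text
time_s: 21.07
tool_pos: [0.5772, -0.0348, 0.0636]
ee_rot: [-0.002, 0.745, 0.667, -0.002]
ft_force: [-0.5, -0.5, -0.1]
opening: 0.0857
gripper_force: 0.0
```

Emit:
arm_command([
  {"dp": [0,0,0],"twist": 0,"jaw": 0.2},
  {"dp": [0,0,0],"twist": 0,"jaw": 0.2},
  {"dp": [0,0,0],"twist": 0,"jaw": 0.2},
  {"dp": [0,0,0],"twist": 0,"jaw": 0.2},
  {"dp": [0,0,0],"twist": 0,"jaw": 0.2},
])

```text
time_s: 21.48
tool_pos: [0.5803, -0.0336, 0.0689]
ee_rot: [0.001, 0.744, 0.668, 0.001]
ft_force: [0.1, -2.2, 4.0]
opening: 0.0575
gripper_force: 64.6
```

Emit:
arm_command([
  {"dp": [0,0,-20],"twist": 0,"jaw": 0.2},
  {"dp": [0,0,-45],"twist": 0,"jaw": 0.2},
  {"dp": [0,0,-75],"twist": 0,"jaw": 0.2},
  {"dp": [0,0,-100],"twist": 0,"jaw": 0.2},
  {"dp": [0,0,-100],"twist": 0,"jaw": 0.2},
])

```text
time_s: 21.9
tool_pos: [0.5829, -0.0338, 0.1743]
ee_rot: [0.005, 0.744, 0.668, 0.003]
ft_force: [1.7, -0.8, 0.8]
opening: 0.0579
gripper_force: 64.4
```

Emit:
arm_command([
  {"dp": [31.7,-22.4,0],"twist": 0,"jaw": 0.2},
  {"dp": [63.4,-44.8,0],"twist": 0,"jaw": 0.2},
  {"dp": [95.1,-67.2,0],"twist": 0,"jaw": 0.2},
  {"dp": [126.8,-89.6,0],"twist": 0,"jaw": 0.2},
  {"dp": [158.5,-112,0],"twist": 0,"jaw": 0.2},
])

```text
time_s: 22.32
tool_pos: [0.4835, 0.1378, 0.1673]
ee_rot: [0.0, 0.744, 0.668, 0.0]
ft_force: [1.5, 0.7, -0.9]
opening: 0.0576
gripper_force: 64.6
```

Emit:
arm_command([
  {"dp": [31.7,-22.4,0],"twist": 0,"jaw": 0.2},
  {"dp": [63.4,-44.8,0],"twist": 0,"jaw": 0.2},
  {"dp": [95.1,-67.2,0],"twist": 0,"jaw": 0.2},
  {"dp": [126.8,-89.6,0],"twist": 0,"jaw": 0.2},
  {"dp": [158.5,-111.6,0],"twist": 0,"jaw": 0.2},
])

```text
time_s: 22.73
tool_pos: [0.3895, 0.3076, 0.1675]
ee_rot: [0.0, 0.744, 0.668, 0.0]
ft_force: [-0.3, 0.9, -1.7]
opening: 0.058
gripper_force: 64.6
```

Emit:
arm_command([
  {"dp": [0,0,0],"twist": 0,"jaw": 0.2},
  {"dp": [0,0,0],"twist": 0,"jaw": 0.2},
  {"dp": [0,0,25],"twist": 0,"jaw": 0.2},
  {"dp": [0,0,48],"twist": 0,"jaw": 0.2},
  {"dp": [0,0,48],"twist": 0,"jaw": 0.2},
])

```text
time_s: 23.15
tool_pos: [0.3886, 0.3037, 0.1154]
ee_rot: [-0.001, 0.744, 0.668, -0.003]
ft_force: [-1.7, 0.4, -1.5]
opening: 0.0578
gripper_force: 64.6
```

Emit:
arm_command([
  {"dp": [0,0,0],"twist": 0,"jaw": 0.2},
  {"dp": [0,0,0],"twist": 0,"jaw": 0.2},
])

```text
time_s: 23.32
tool_pos: [0.3919, 0.3055, 0.1202]
ee_rot: [0.0, 0.745, 0.668, 0.0]
ft_force: [-0.2, -0.3, -0.6]
opening: 0.0574
gripper_force: 64.6
```

Emit:
arm_command([
  {"dp": [0,0,4],"twist": 0,"jaw": 0.2},
  {"dp": [0,0,10],"twist": 0,"jaw": 0.2},
  {"dp": [0,0,17],"twist": 0,"jaw": 0.2},
  {"dp": [0,0,24],"twist": 0,"jaw": 0.2},
  {"dp": [0,0,30],"twist": 0,"jaw": 0.2},
])

```text
time_s: 23.73
tool_pos: [0.3905, 0.3059, 0.0884]
ee_rot: [-0.0, 0.744, 0.668, -0.0]
ft_force: [0.1, -0.3, -1.7]
opening: 0.058
gripper_force: 64.6
```

Emit:
arm_command([
  {"dp": [0,0,4],"twist": 0,"jaw": 0.2},
  {"dp": [0,0,8],"twist": 0,"jaw": 0.2},
  {"dp": [0,0,12],"twist": 0,"jaw": 0.2},
  {"dp": [0,0,16],"twist": 0,"jaw": 0.2},
  {"dp": [0,0,18],"twist": 0,"jaw": 0.2},
])

```text
time_s: 24.15
tool_pos: [0.3906, 0.306, 0.0707]
ee_rot: [-0.0, 0.744, 0.668, -0.0]
ft_force: [0.1, -0.1, -1.7]
opening: 0.0576
gripper_force: 64.6
```

Emit:
arm_command([
  {"dp": [0,0,1.5],"twist": 0,"jaw": 0.2},
  {"dp": [0,0,3],"twist": 0,"jaw": 0.2},
  {"dp": [0,0,4.5],"twist": 0,"jaw": 0.2},
  {"dp": [0,0,6],"twist": 0,"jaw": 0.2},
  {"dp": [0,0,7.5],"twist": 0,"jaw": 0.2},
])

```text
time_s: 24.57
tool_pos: [0.3909, 0.3062, 0.0638]
ee_rot: [0.0, 0.744, 0.668, 0.0]
ft_force: [-0.2, -0.1, -1.0]
opening: 0.0574
gripper_force: 64.6
```

Emit:
arm_command([
  {"dp": [0,0,1.5],"twist": 0,"jaw": 0.2},
  {"dp": [0,0,3],"twist": 0,"jaw": 0.2},
  {"dp": [0,0,4.5],"twist": 0,"jaw": 0.2},
  {"dp": [0,0,6],"twist": 0,"jaw": 0.2},
  {"dp": [0,0,7],"twist": 0,"jaw": 0.2},
])

```text
time_s: 24.98
tool_pos: [0.3907, 0.3061, 0.0566]
ee_rot: [-0.0, 0.744, 0.668, -0.0]
ft_force: [0.3, 0.8, -1.3]
opening: 0.0573
gripper_force: 64.6
```

Emit:
arm_command([
  {"dp": [0,0,5],"twist": 0,"jaw": 0.2},
  {"dp": [0,0,10],"twist": 0,"jaw": 0.2},
  {"dp": [0,0,15],"twist": 0,"jaw": 0.2},
  {"dp": [0,0,20],"twist": 0,"jaw": 0.2},
  {"dp": [0,0,23],"twist": 0,"jaw": 0.2},
])

```text
time_s: 25.4
tool_pos: [0.3903, 0.3058, 0.0328]
ee_rot: [-0.0, 0.744, 0.668, -0.001]
ft_force: [-0.6, -0.4, -1.7]
opening: 0.0575
gripper_force: 64.6
```

Emit:
arm_command([
  {"dp": [0,0,1.5],"twist": 0,"jaw": 0.2},
  {"dp": [0,0,3],"twist": 0,"jaw": 0.2},
  {"dp": [0,0,4],"twist": 0,"jaw": 0.2},
  {"dp": [0,0,5],"twist": 0,"jaw": 0.2},
])

```text
time_s: 25.73
tool_pos: [0.3906, 0.306, 0.0308]
ee_rot: [-0.0, 0.744, 0.668, -0.001]
ft_force: [-14.9, -8.2, 36.5]
opening: 0.0574
gripper_force: 68.8
```

Emit:
arm_command([
  {"dp": [0,0,-5],"twist": 0,"jaw": 0.2},
  {"dp": [0,0,-20],"twist": 0,"jaw": 0.2},
  {"dp": [0,0,-50],"twist": 0,"jaw": 0.2},
  {"dp": [0,0,-85],"twist": 0,"jaw": 0.2},
  {"dp": [0,0,-120],"twist": 0,"jaw": 0.2},
])

```text
time_s: 26.15
tool_pos: [0.3902, 0.3058, 0.1497]
ee_rot: [-0.0, 0.744, 0.668, -0.001]
ft_force: [1.6, 1.1, -1.4]
opening: 0.0572
gripper_force: 65.4
```

Emit:
arm_command([
  {"dp": [0,0,-20],"twist": 0,"jaw": 0.2},
  {"dp": [-32,11.3,-20],"twist": 0,"jaw": 0.2},
  {"dp": [-64,22.6,-20],"twist": 0,"jaw": 0.2},
  {"dp": [-96,33.9,-20],"twist": 0,"jaw": 0.2},
  {"dp": [-128,45.2,-20],"twist": 0,"jaw": 0.2},
])

```text
time_s: 26.57
tool_pos: [0.4222, 0.1729, 0.1692]
ee_rot: [0.0, 0.744, 0.669, 0.001]
ft_force: [0.2, -0.5, -0.2]
opening: 0.0573
gripper_force: 65.6
```

Emit:
arm_command([
  {"dp": [-32,11.3,0],"twist": 0,"jaw": 0.2},
  {"dp": [-64,22.6,0],"twist": 0,"jaw": 0.2},
  {"dp": [-96,33.9,0],"twist": 0,"jaw": 0.2},
  {"dp": [-128,45.2,0],"twist": 0,"jaw": 0.2},
  {"dp": [-160,56.5,0],"twist": 0,"jaw": 0.2},
])

```text
time_s: 26.98
tool_pos: [0.4613, 0.0071, 0.1691]
ee_rot: [0.0, 0.744, 0.668, 0.0]
ft_force: [0.1, 1.2, -0.1]
opening: 0.058
gripper_force: 65.6
```

Emit:
arm_command([
  {"dp": [-32,11.3,0],"twist": 0,"jaw": 0.2},
  {"dp": [-64,22.6,0],"twist": 0,"jaw": 0.2},
  {"dp": [-96,33.9,0],"twist": 0,"jaw": 0.2},
  {"dp": [-128,45.2,0],"twist": 0,"jaw": 0.2},
  {"dp": [-160,56.5,0],"twist": 0,"jaw": 0.2},
])

```text
time_s: 27.4
tool_pos: [0.5002, -0.1581, 0.1689]
ee_rot: [0.0, 0.744, 0.668, 0.0]
ft_force: [0.3, -0.5, -1.4]
opening: 0.0574
gripper_force: 65.6
```

Emit:
arm_command([
  {"dp": [-32,11.3,0],"twist": 0,"jaw": 0.2},
  {"dp": [-64,22.6,0],"twist": 0,"jaw": 0.2},
  {"dp": [-96,33.9,0],"twist": 0,"jaw": 0.2},
  {"dp": [-128,45.2,0],"twist": 0,"jaw": 0.2},
  {"dp": [-160,56.5,0],"twist": 0,"jaw": 0.2},
])

```text
time_s: 27.82
tool_pos: [0.5392, -0.3232, 0.1687]
ee_rot: [0.0, 0.744, 0.668, 0.0]
ft_force: [0.4, 0.9, -0.2]
opening: 0.0576
gripper_force: 65.6
```

Emit:
arm_command([
  {"dp": [-32,11.3,0],"twist": 0,"jaw": 0.2},
  {"dp": [-32,11.3,0],"twist": 0,"jaw": 0.2},
  {"dp": [-32,11.3,0],"twist": 0,"jaw": 0.2},
  {"dp": [-32,11.3,0],"twist": 0,"jaw": 0.2},
])

```text
time_s: 28.15
tool_pos: [0.5464, -0.3539, 0.1682]
ee_rot: [-0.001, 0.744, 0.668, 0.0]
ft_force: [0.8, 0.4, -0.2]
opening: 0.0577
gripper_force: 65.6
```

```bash
python3 - <<'E'
from h import *
s,X,Y=state(); print(s["tool_pos"].round(4),X.round(3),Y.round(3)); rolls()
E
```

```text
[ 0.5464 -0.3539  0.1682] [0.108 0.994 0.001] [ 0.994 -0.108 -0.001]
top 0.107 [594.3  29.7] 29.5 369
top 0.062 [ 642.7 -368.9] 29.9 241
top 0.062 [585.2 403.1] 29.6 352
side 0.107 [597.   32.4] 30.6 333
side 0.062 [ 644.9 -366.5] 30.3 125
side 0.062 [587.5 405.3] 30.1 691
```

Emit:
arm_command([
  {"dp": [0,0,30],"twist": 0,"jaw": 0.2},
  {"dp": [0,0,65],"twist": 0,"jaw": 0.2},
  {"dp": [0,0,100],"twist": 0,"jaw": 0.2},
  {"dp": [0,0,125],"twist": 0,"jaw": 0.2},
  {"dp": [0,0,138],"twist": 0,"jaw": 0.2},
])

```text
time_s: 28.67
tool_pos: [0.545, -0.3512, 0.0271]
ee_rot: [-0.003, 0.744, 0.669, -0.0]
ft_force: [-0.5, 0.8, -0.9]
opening: 0.0579
gripper_force: 65.6
```

Emit:
arm_command([
  {"dp": [0,0,1.5],"twist": 0,"jaw": 0.2},
  {"dp": [0,0,3],"twist": 0,"jaw": 0.2},
  {"dp": [0,0,4.5],"twist": 0,"jaw": 0.2},
  {"dp": [0,0,6],"twist": 0,"jaw": 0.2},
  {"dp": [0,0,7.5],"twist": 0,"jaw": 0.2},
])

```text
time_s: 29.08
tool_pos: [0.5479, -0.3554, 0.0253]
ee_rot: [0.002, 0.744, 0.668, 0.0]
ft_force: [0.5, 0.9, -1.2]
opening: 0.0576
gripper_force: 65.6
```

Emit:
arm_command([
  {"dp": [0,0,0],"twist": 0,"jaw": 0.6},
  {"dp": [0,0,0],"twist": 0,"jaw": 0.8},
  {"dp": [0,0,0],"twist": 0,"jaw": 0.8},
  {"dp": [0,0,0],"twist": 0,"jaw": 0.8},
])

```text
time_s: 29.42
tool_pos: [0.547, -0.3547, 0.0237]
ee_rot: [0.0, 0.744, 0.668, 0.0]
ft_force: [0.1, 0.4, -0.0]
opening: 0.0766
gripper_force: 0.0
```

Emit:
arm_command([
  {"dp": [0,0,-20],"twist": 0,"jaw": 0.8},
  {"dp": [0,0,-50],"twist": 0,"jaw": 0.8},
  {"dp": [0,0,-90],"twist": 0,"jaw": 1},
  {"dp": [0,0,-130],"twist": 0,"jaw": 1},
  {"dp": [0,0,-165],"twist": 0,"jaw": 1},
])

```text
time_s: 29.83
tool_pos: [0.547, -0.3546, 0.191]
ee_rot: [0.001, 0.744, 0.668, 0.0]
ft_force: [0.5, -0.6, 0.2]
opening: 0.0851
gripper_force: 0.0
```

Emit:
arm_command([
  {"dp": [39,0,0],"twist": 0,"jaw": 1},
  {"dp": [78,0,0],"twist": 0,"jaw": 1},
  {"dp": [117,0,0],"twist": 0,"jaw": 1},
  {"dp": [156,0,0],"twist": 0,"jaw": 1},
  {"dp": [195,0,0],"twist": 0,"jaw": 1},
])

```text
time_s: 30.25
tool_pos: [0.5676, -0.159, 0.1887]
ee_rot: [0.0, 0.744, 0.668, 0.0]
ft_force: [2.0, 0.1, -0.2]
opening: 0.0855
gripper_force: 0.0
```

Emit:
arm_command([
  {"dp": [0,0,0],"twist": 0,"jaw": 1},
  {"dp": [0,0,0],"twist": 0,"jaw": 1},
  {"dp": [0,0,0],"twist": 0,"jaw": 1},
  {"dp": [0,0,0],"twist": 0,"jaw": 1},
])

```text
time_s: 30.58
tool_pos: [0.5678, -0.1619, 0.1884]
ee_rot: [0.0, 0.744, 0.668, -0.0]
ft_force: [-0.1, 0.3, -0.5]
opening: 0.0855
gripper_force: 0.0
```

```bash
python3 - <<'E'
from h import *
s,X,Y=state(); print(s["tool_pos"].round(4),X.round(3),Y.round(3)); rolls()
E
```

```text
[ 0.5678 -0.1619  0.1884] [ 0.108  0.994 -0.001] [ 0.994 -0.108  0.   ]
top 0.107 [594.5  29.7] 29.5 387
top 0.062 [ 642.6 -373.3] 29.2 126
top 0.062 [585.2 403.1] 29.6 353
top 0.062 [ 547.7 -356. ] 29.3 242
side 0.107 [596.3  31.6] 30.0 326
side 0.062 [ 644.2 -366.6] 30.1 117
side 0.062 [ 549.1 -352.6] 30.1 130
side 0.062 [587.7 405.3] 30.0 681
```

Emit:
arm_command([
  {"dp": [38.8,1.2,0],"twist": 0,"jaw": 1},
  {"dp": [77.6,2.4,0],"twist": 0,"jaw": 1},
  {"dp": [116.4,3.6,0],"twist": 0,"jaw": 1},
  {"dp": [155.2,4.8,0],"twist": 0,"jaw": 1},
  {"dp": [194,6.1,0],"twist": 0,"jaw": 1},
])

```text
time_s: 31.1
tool_pos: [0.5949, 0.0319, 0.1883]
ee_rot: [0.0, 0.745, 0.667, 0.0]
ft_force: [0.8, -0.8, -0.1]
opening: 0.0855
gripper_force: 0.0
```

Emit:
arm_command([
  {"dp": [0,0,0],"twist": 0,"jaw": 1},
  {"dp": [0,0,0],"twist": 0,"jaw": 1},
  {"dp": [0,0,0],"twist": 0,"jaw": 1},
])

```text
time_s: 31.35
tool_pos: [0.5947, 0.0305, 0.1881]
ee_rot: [0.0, 0.744, 0.668, -0.0]
ft_force: [-0.0, 0.3, -0.0]
opening: 0.0849
gripper_force: 0.0
```

Emit:
arm_command([
  {"dp": [0,0,35],"twist": 0,"jaw": 1},
  {"dp": [0,0,70],"twist": 0,"jaw": 1},
  {"dp": [0,0,100],"twist": 0,"jaw": 1},
  {"dp": [0,0,115],"twist": 0,"jaw": 1},
  {"dp": [0,0,121],"twist": 0,"jaw": 1},
])

```text
time_s: 31.77
tool_pos: [0.5922, 0.0295, 0.0637]
ee_rot: [-0.002, 0.745, 0.667, -0.002]
ft_force: [-0.8, 0.7, 0.1]
opening: 0.085
gripper_force: 0.0
```

Emit:
arm_command([
  {"dp": [0,0,0],"twist": 0,"jaw": 0.2},
  {"dp": [0,0,0],"twist": 0,"jaw": 0.2},
  {"dp": [0,0,0],"twist": 0,"jaw": 0.2},
  {"dp": [0,0,0],"twist": 0,"jaw": 0.2},
  {"dp": [0,0,0],"twist": 0,"jaw": 0.2},
])

```text
time_s: 32.18
tool_pos: [0.596, 0.0311, 0.0691]
ee_rot: [0.001, 0.744, 0.668, 0.001]
ft_force: [0.2, -1.7, 3.1]
opening: 0.058
gripper_force: 64.7
```

Emit:
arm_command([
  {"dp": [0,0,-20],"twist": 0,"jaw": 0.2},
  {"dp": [0,0,-45],"twist": 0,"jaw": 0.2},
  {"dp": [0,0,-75],"twist": 0,"jaw": 0.2},
  {"dp": [0,0,-100],"twist": 0,"jaw": 0.2},
  {"dp": [0,0,-100],"twist": 0,"jaw": 0.2},
])

```text
time_s: 32.6
tool_pos: [0.5984, 0.0313, 0.1743]
ee_rot: [0.004, 0.744, 0.668, 0.004]
ft_force: [0.6, -0.1, -0.3]
opening: 0.0579
gripper_force: 64.8
```

Emit:
arm_command([
  {"dp": [25.1,-23.1,0],"twist": 0,"jaw": 0.2},
  {"dp": [50.3,-46.3,0],"twist": 0,"jaw": 0.2},
  {"dp": [75.4,-69.4,0],"twist": 0,"jaw": 0.2},
  {"dp": [100.6,-92.6,0],"twist": 0,"jaw": 0.2},
  {"dp": [125.7,-115.7,0],"twist": 0,"jaw": 0.2},
])

```text
time_s: 33.02
tool_pos: [0.4916, 0.1701, 0.1669]
ee_rot: [-0.0, 0.744, 0.668, -0.0]
ft_force: [0.5, 0.4, -1.6]
opening: 0.0579
gripper_force: 64.9
```

Emit:
arm_command([
  {"dp": [25.1,-23.1,0],"twist": 0,"jaw": 0.2},
  {"dp": [50.3,-46.3,0],"twist": 0,"jaw": 0.2},
  {"dp": [75.4,-69.4,0],"twist": 0,"jaw": 0.2},
  {"dp": [100.6,-92.6,0],"twist": 0,"jaw": 0.2},
  {"dp": [125.8,-115.8,0],"twist": 0,"jaw": 0.2},
])

```text
time_s: 33.43
tool_pos: [0.3899, 0.3076, 0.1671]
ee_rot: [-0.0, 0.744, 0.668, 0.0]
ft_force: [1.0, 0.1, -2.4]
opening: 0.0579
gripper_force: 64.9
```

Emit:
arm_command([
  {"dp": [0,0,0],"twist": 0,"jaw": 0.2},
  {"dp": [0,0,0],"twist": 0,"jaw": 0.2},
  {"dp": [0,0,25],"twist": 0,"jaw": 0.2},
  {"dp": [0,0,48],"twist": 0,"jaw": 0.2},
  {"dp": [0,0,48],"twist": 0,"jaw": 0.2},
])

```text
time_s: 33.85
tool_pos: [0.3892, 0.3043, 0.1152]
ee_rot: [-0.001, 0.744, 0.668, -0.004]
ft_force: [-1.6, -0.7, -2.7]
opening: 0.0575
gripper_force: 64.9
```

Emit:
arm_command([
  {"dp": [0,0,0],"twist": 0,"jaw": 0.2},
  {"dp": [0,0,0],"twist": 0,"jaw": 0.2},
])

```text
time_s: 34.02
tool_pos: [0.3925, 0.3061, 0.1201]
ee_rot: [0.0, 0.744, 0.668, 0.0]
ft_force: [0.4, -1.0, -1.5]
opening: 0.0577
gripper_force: 64.9
```

Emit:
arm_command([
  {"dp": [0,0,4],"twist": 0,"jaw": 0.2},
  {"dp": [0,0,10],"twist": 0,"jaw": 0.2},
  {"dp": [0,0,17],"twist": 0,"jaw": 0.2},
  {"dp": [0,0,24],"twist": 0,"jaw": 0.2},
  {"dp": [0,0,30],"twist": 0,"jaw": 0.2},
])

```text
time_s: 34.43
tool_pos: [0.3912, 0.3064, 0.0884]
ee_rot: [-0.0, 0.744, 0.668, -0.0]
ft_force: [-0.3, 1.1, -1.3]
opening: 0.0575
gripper_force: 65.0
```

Emit:
arm_command([
  {"dp": [0,0,4],"twist": 0,"jaw": 0.2},
  {"dp": [0,0,8],"twist": 0,"jaw": 0.2},
  {"dp": [0,0,12],"twist": 0,"jaw": 0.2},
  {"dp": [0,0,16],"twist": 0,"jaw": 0.2},
  {"dp": [0,0,18],"twist": 0,"jaw": 0.2},
])

```text
time_s: 34.85
tool_pos: [0.3913, 0.3064, 0.0707]
ee_rot: [-0.0, 0.744, 0.668, -0.0]
ft_force: [0.0, 0.5, -2.1]
opening: 0.0578
gripper_force: 65.0
```

Emit:
arm_command([
  {"dp": [0,0,1.5],"twist": 0,"jaw": 0.2},
  {"dp": [0,0,3],"twist": 0,"jaw": 0.2},
  {"dp": [0,0,4.5],"twist": 0,"jaw": 0.2},
  {"dp": [0,0,6],"twist": 0,"jaw": 0.2},
  {"dp": [0,0,7.5],"twist": 0,"jaw": 0.2},
])

```text
time_s: 35.27
tool_pos: [0.3918, 0.3069, 0.0656]
ee_rot: [-0.0, 0.744, 0.668, 0.0]
ft_force: [-11.0, -2.5, 30.8]
opening: 0.0581
gripper_force: 68.2
```

Emit:
arm_command([
  {"dp": [0,0,-3],"twist": 0,"jaw": 0.2},
  {"dp": [0,0,-10],"twist": 0,"jaw": 0.2},
  {"dp": [0,0,-35],"twist": 0,"jaw": 0.2},
  {"dp": [0,0,-65],"twist": 0,"jaw": 0.2},
  {"dp": [0,0,-95],"twist": 0,"jaw": 0.2},
])

```text
time_s: 35.68
tool_pos: [0.3908, 0.3062, 0.1595]
ee_rot: [-0.0, 0.744, 0.668, -0.001]
ft_force: [0.7, 0.2, -1.2]
opening: 0.0581
gripper_force: 64.9
```

Emit:
arm_command([
  {"dp": [7.4,31.7,0],"twist": 0,"jaw": 0.2},
  {"dp": [14.8,63.3,0],"twist": 0,"jaw": 0.2},
  {"dp": [22.2,95,0],"twist": 0,"jaw": 0.2},
  {"dp": [29.6,126.7,0],"twist": 0,"jaw": 0.2},
])

```text
time_s: 36.02
tool_pos: [0.5221, 0.3226, 0.1596]
ee_rot: [0.0, 0.744, 0.668, 0.001]
ft_force: [-0.1, 0.4, -1.6]
opening: 0.0578
gripper_force: 65.1
```

Emit:
arm_command([
  {"dp": [7.4,31.7,0],"twist": 0,"jaw": 0.2},
  {"dp": [14.7,63.3,0],"twist": 0,"jaw": 0.2},
  {"dp": [14.7,63.3,30],"twist": 0,"jaw": 0.2},
  {"dp": [14.7,63.3,60],"twist": 0,"jaw": 0.2},
  {"dp": [14.7,63.3,90],"twist": 0,"jaw": 0.2},
])

```text
time_s: 36.43
tool_pos: [0.5861, 0.3301, 0.0682]
ee_rot: [0.0, 0.744, 0.668, 0.001]
ft_force: [-0.0, -0.3, -1.9]
opening: 0.0578
gripper_force: 65.3
```

Emit:
arm_command([
  {"dp": [0,0,10],"twist": 0,"jaw": 0.2},
  {"dp": [0,0,20],"twist": 0,"jaw": 0.2},
  {"dp": [0,0,30],"twist": 0,"jaw": 0.2},
  {"dp": [0,0,36],"twist": 0,"jaw": 0.2},
  {"dp": [0,0,40],"twist": 0,"jaw": 0.2},
])

```text
time_s: 36.85
tool_pos: [0.5857, 0.3305, 0.0294]
ee_rot: [0.0, 0.744, 0.668, 0.001]
ft_force: [-0.5, -0.0, -1.5]
opening: 0.0579
gripper_force: 65.1
```

Emit:
arm_command([
  {"dp": [0,0,1.5],"twist": 0,"jaw": 0.2},
  {"dp": [0,0,3],"twist": 0,"jaw": 0.2},
  {"dp": [0,0,4.5],"twist": 0,"jaw": 0.2},
  {"dp": [0,0,5.5],"twist": 0,"jaw": 0.2},
])

```text
time_s: 37.18
tool_pos: [0.5856, 0.3304, 0.0241]
ee_rot: [0.0, 0.744, 0.668, 0.001]
ft_force: [-1.6, -0.3, 14.8]
opening: 0.0577
gripper_force: 67.2
```

Emit:
arm_command([
  {"dp": [0,0,0],"twist": 0,"jaw": 0.6},
  {"dp": [0,0,0],"twist": 0,"jaw": 1},
  {"dp": [0,0,0],"twist": 0,"jaw": 1},
  {"dp": [0,0,0],"twist": 0,"jaw": 1},
])

```text
time_s: 37.52
tool_pos: [0.5853, 0.3302, 0.0236]
ee_rot: [0.0, 0.744, 0.668, 0.0]
ft_force: [-0.0, 0.0, -0.4]
opening: 0.0852
gripper_force: 0.0
```

Emit:
arm_command([
  {"dp": [0,0,-20],"twist": 0,"jaw": 1},
  {"dp": [0,0,-50],"twist": 0,"jaw": 1},
  {"dp": [0,0,-90],"twist": 0,"jaw": 1},
  {"dp": [0,0,-130],"twist": 0,"jaw": 1},
  {"dp": [0,0,-170],"twist": 0,"jaw": 1},
])

```text
time_s: 37.93
tool_pos: [0.5847, 0.33, 0.1949]
ee_rot: [-0.0, 0.744, 0.668, -0.0]
ft_force: [0.1, -0.4, 0.2]
opening: 0.0855
gripper_force: 0.0
```

Emit:
arm_command([
  {"dp": [-35,-15,0],"twist": 0,"jaw": 1},
  {"dp": [-70,-30,0],"twist": 0,"jaw": 1},
  {"dp": [-105,-45,0],"twist": 0,"jaw": 1},
  {"dp": [-140,-60,0],"twist": 0,"jaw": 1},
  {"dp": [-175,-75,0],"twist": 0,"jaw": 1},
])

```text
time_s: 38.35
tool_pos: [0.4906, 0.163, 0.1934]
ee_rot: [0.0, 0.744, 0.668, 0.0]
ft_force: [-0.6, -0.8, 0.3]
opening: 0.0855
gripper_force: 0.0
```

Emit:
arm_command([
  {"dp": [-35,-15,0],"twist": 0,"jaw": 1},
  {"dp": [-70,-30,0],"twist": 0,"jaw": 1},
  {"dp": [-105,-45,0],"twist": 0,"jaw": 1},
  {"dp": [-140,-60,0],"twist": 0,"jaw": 1},
  {"dp": [-175,-75,0],"twist": 0,"jaw": 1},
])

```text
time_s: 38.77
tool_pos: [0.3974, -0.0028, 0.1935]
ee_rot: [0.001, 0.744, 0.668, 0.0]
ft_force: [0.3, -0.3, 1.0]
opening: 0.0855
gripper_force: 0.0
```

Emit:
arm_command([
  {"dp": [-35,0,0],"twist": 0,"jaw": 1},
  {"dp": [-70,0,0],"twist": 0,"jaw": 1},
  {"dp": [-105,0,0],"twist": 0,"jaw": 1},
  {"dp": [-105,0,0],"twist": 0,"jaw": 1},
  {"dp": [-105,0,0],"twist": 0,"jaw": 1},
])

```text
time_s: 39.18
tool_pos: [0.387, -0.1078, 0.1937]
ee_rot: [0.0, 0.746, 0.666, 0.0]
ft_force: [-0.2, -0.1, 0.5]
opening: 0.0854
gripper_force: 0.0
```

```bash
cat >> h.py <<'E'
def scene(save=None):
    rolls()
    for n in("top","side"):
        c=cam(n,save and save+n); P=cloud(c); z=P[...,2]; H,S,V=cv2.split(cv2.cvtColor(c["pixels"],cv2.COLOR_BGR2HSV))
        ok=(P[...,0]>.3)&(abs(P[...,1])<.5)&(P[...,0]<.65)
        for m,a,ce in blobs(ok&(H<18)&(S>150)&(V>60)&(z<.075),40):
            r,e=rect(c,m,np.nanmedian(z[m])); print(n,"orange",a,round(np.nanmedian(z[m]),4),np.round(r[0],1),np.round(r[1],1),round(r[2],1),ce.round())
E
python3 - <<'E'
from h import *
s,X,Y=state(); print(s["tool_pos"].round(4),X.round(3),Y.round(3)); scene("s2")
E
```

```text
[ 0.387  -0.1078  0.1937] [ 0.112  0.994 -0.   ] [ 0.994 -0.112  0.001]
top 0.062 [ 643.2 -370.2] 29.3 217
top 0.062 [585.2 403.3] 29.6 340
top 0.062 [585.  329.7] 29.4 334
top 0.062 [ 547.7 -356. ] 29.3 222
side 0.062 [ 644.2 -366.6] 30.1 116
side 0.062 [ 549.4 -353. ] 29.7 128
side 0.062 [587.8 331.9] 29.8 574
side 0.062 [587.7 405.3] 30.0 676
top orange 81 0.0595 [494.4  88. ] [21.4 22.1] 7.5 [281. 238.]
top orange 99 0.0604 [490.9 -50.5] [26.9 24.4] 89.4 [337. 239.]
top orange 95 0.0602 [484.6  45.9] [24.4 24.4] 89.6 [298. 242.]
top orange 321 0.0559 [ 402.2 -331. ] [85.6 21.6] 89.4 [453. 274.]
side orange 156 0.0564 [ 403.6 -325.4] [87.3 23.3] 88.5 [437. 161.]
side orange 94 0.0613 [492.5 -47.5] [30.4 27.8] 29.1 [364. 209.]
side orange 115 0.0612 [484.4  48.9] [29.5 31.8] 63.4 [349. 236.]
side orange 105 0.0615 [496.1  92. ] [24.2 26.3] 3.0 [336. 247.]
side orange 41 0.0622 [588.3 405.5] [19.1 20.1] 38.3 [210. 341.]
```

View pics/s2side.png

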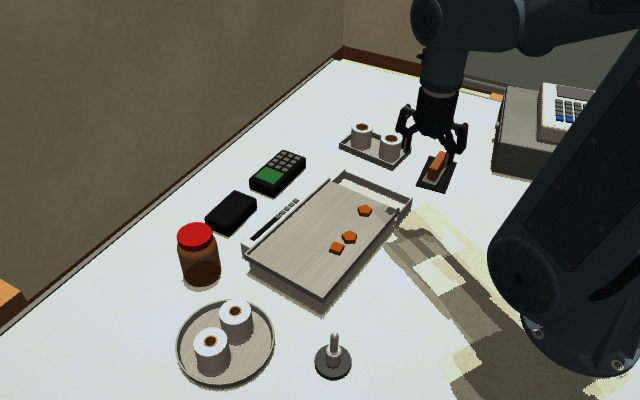

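Two rolls stand in the dish, at (210,345) and (236,315), and two in the tray, at (362,133) and (391,147). The chips at (337,246), (349,236) and (364,209) haven't moved, and the scraper is on its mat at (437,170).

```bash
python3 - <<'E'
from h import *
for n in("top","side"):
    c=cam(n); P=cloud(c); z=P[...,2]; H,S,V=cv2.split(cv2.cvtColor(c["pixels"],cv2.COLOR_BGR2HSV))
    for nm,m in(("ridge",(abs(z-.0555)<.003)),("foot",(abs(z-.0175)<.0035)),("mat",(z<.009)&(V<45))):
        q=P[m&(abs(P[...,0]-.402)<.09)&(abs(P[...,1]+.33)<.1)][:,:2]; q=q[np.all(abs(q-np.median(q,0))<[.085,.085],1)]
        w,v=np.linalg.eigh(np.cov(q.T)); a=v[:,1]; r=cv2.minAreaRect((q*1000).astype(np.float32))
        print(n,nm,len(q),(q.mean(0)*1000).round(1),"axis",(np.degrees(np.arctan2(a[1],a[0]))%180).round(1),np.round(r[0],1),np.round(r[1],1),round(r[2],1))
s,X,Y=state(); print(s["tool_pos"].round(4))
E
```

```text
top ridge 272 [ 402.3 -333.1] axis 90.0 [ 402.2 -332. ] [88.2 21.7] 89.4
top foot 257 [ 403.9 -332.7] axis 84.6 [ 402.1 -332.6] [120.6  37.2] 89.4
top mat 799 [ 402.7 -360.6] axis 91.1 [ 401.1 -346.9] [ 76.2 137.5] 4.4
side ridge 155 [ 404.4 -324.3] axis 91.0 [ 404.3 -327. ] [91.9 23.7] 88.8
side foot 151 [ 400.3 -294.9] axis 73.4 [ 404.2 -313.1] [91.3 39.6] 88.2
side mat 431 [ 396.  -319.4] axis 95.9 [ 402.5 -333.2] [ 77.3 142.4] 4.7
[ 0.3873 -0.1049  0.1932]
```

Emit:
arm_command([
  {"dp": [-36.8,6.6,0],"twist": 0,"jaw": 1},
  {"dp": [-73.6,13.2,0],"twist": 0,"jaw": 1},
  {"dp": [-110.4,19.8,0],"twist": 0,"jaw": 1},
  {"dp": [-147.2,26.4,0],"twist": 0,"jaw": 1},
  {"dp": [-184,33,0],"twist": 0,"jaw": 1},
])

```text
time_s: 39.9
tool_pos: [0.4007, -0.2933, 0.1933]
ee_rot: [0.0, 0.743, 0.669, 0.0]
ft_force: [0.2, -0.0, 0.0]
opening: 0.0854
gripper_force: 0.0
```

Emit:
arm_command([
  {"dp": [-37,6.4,0],"twist": 0,"jaw": 1},
  {"dp": [-37,6.4,0],"twist": -1.08,"jaw": 1},
  {"dp": [-37,6.4,0],"twist": -1.08,"jaw": 1},
  {"dp": [-37,6.4,0],"twist": -1.08,"jaw": 1},
  {"dp": [-37,6.4,0],"twist": -1.08,"jaw": 1},
])

```text
time_s: 40.32
tool_pos: [0.4029, -0.3285, 0.193]
ee_rot: [-0.0, 0.705, 0.709, 0.0]
ft_force: [-0.4, -0.2, -0.2]
opening: 0.0858
gripper_force: 0.0
```

Emit:
arm_command([
  {"dp": [0,0,30],"twist": 0,"jaw": 1},
  {"dp": [0,0,60],"twist": 0,"jaw": 1},
  {"dp": [0,0,85],"twist": 0,"jaw": 1},
  {"dp": [0,0,105],"twist": 0,"jaw": 1},
  {"dp": [0,0,120],"twist": 0,"jaw": 1},
])

```text
time_s: 40.73
tool_pos: [0.4023, -0.3276, 0.0716]
ee_rot: [-0.001, 0.705, 0.709, 0.0]
ft_force: [0.8, -0.2, -0.2]
opening: 0.0854
gripper_force: 0.0
```

Emit:
arm_command([
  {"dp": [-1.5,0,15],"twist": 0,"jaw": 1},
  {"dp": [-1.5,0,30],"twist": 0,"jaw": 1},
  {"dp": [-1.5,0,40],"twist": 0,"jaw": 1},
  {"dp": [-1.5,0,46],"twist": 0,"jaw": 1},
  {"dp": [-1.5,0,50],"twist": 0,"jaw": 1},
])

```text
time_s: 41.15
tool_pos: [0.4028, -0.3306, 0.0229]
ee_rot: [-0.0, 0.705, 0.709, 0.0]
ft_force: [-0.4, -0.3, 0.6]
opening: 0.0856
gripper_force: 0.0
```

Emit:
arm_command([
  {"dp": [0,0,0],"twist": 0,"jaw": -0.8},
  {"dp": [0,0,0],"twist": 0,"jaw": -0.8},
  {"dp": [0,0,0],"twist": 0,"jaw": -0.8},
  {"dp": [0,0,0],"twist": 0,"jaw": -0.8},
  {"dp": [0,0,0],"twist": 0,"jaw": -0.8},
])

```text
time_s: 41.57
tool_pos: [0.4029, -0.332, 0.0239]
ee_rot: [0.001, 0.705, 0.709, -0.0]
ft_force: [0.0, 0.6, -0.1]
opening: 0.0256
gripper_force: 0.0
```

Emit:
arm_command([
  {"dp": [0,0,0],"twist": 0,"jaw": -0.8},
  {"dp": [0,0,0],"twist": 0,"jaw": -0.8},
  {"dp": [0,0,0],"twist": 0,"jaw": -0.8},
  {"dp": [0,0,0],"twist": 0,"jaw": -0.8},
  {"dp": [0,0,0],"twist": 0,"jaw": -0.8},
])

```text
time_s: 41.98
tool_pos: [0.403, -0.3322, 0.0241]
ee_rot: [0.001, 0.705, 0.709, -0.0]
ft_force: [-1.1, 0.3, 5.6]
opening: 0.0235
gripper_force: 60.4
```

Emit:
arm_command([
  {"dp": [0,0,-10],"twist": 0,"jaw": -0.8},
  {"dp": [0,0,-35],"twist": 0,"jaw": -0.8},
  {"dp": [0,0,-65],"twist": 0,"jaw": -0.8},
  {"dp": [0,0,-95],"twist": 0,"jaw": -0.8},
  {"dp": [0,0,-120],"twist": 0,"jaw": -0.8},
])

```text
time_s: 42.4
tool_pos: [0.4026, -0.3314, 0.1453]
ee_rot: [0.0, 0.705, 0.709, 0.0]
ft_force: [0.7, -0.8, -2.2]
opening: 0.0231
gripper_force: 59.5
```

Emit:
arm_command([
  {"dp": [31.4,8.1,0],"twist": 0,"jaw": -0.8},
  {"dp": [62.7,16.1,0],"twist": 0,"jaw": -0.8},
  {"dp": [94,24.2,0],"twist": 0,"jaw": -0.8},
  {"dp": [125.4,32.2,0],"twist": 0,"jaw": -0.8},
  {"dp": [156.8,40.3,0],"twist": 0,"jaw": -0.8},
])

```text
time_s: 42.82
tool_pos: [0.4417, -0.1728, 0.1434]
ee_rot: [-0.0, 0.705, 0.709, 0.0]
ft_force: [0.9, -0.6, -2.5]
opening: 0.0229
gripper_force: 59.5
```

Emit:
arm_command([
  {"dp": [31.4,8.1,0],"twist": 0,"jaw": -0.8},
  {"dp": [62.7,16.1,0],"twist": 0,"jaw": -0.8},
  {"dp": [94,24.2,0],"twist": 0,"jaw": -0.8},
  {"dp": [125.4,32.2,0],"twist": 0,"jaw": -0.8},
  {"dp": [156.8,40.3,0],"twist": 0,"jaw": -0.8},
])

```text
time_s: 43.23
tool_pos: [0.4811, -0.0157, 0.1435]
ee_rot: [-0.0, 0.705, 0.709, -0.0]
ft_force: [0.9, -0.7, -2.0]
opening: 0.0235
gripper_force: 59.5
```

Emit:
arm_command([
  {"dp": [31.4,8.1,0],"twist": 0,"jaw": -0.8},
  {"dp": [62.7,16.1,0],"twist": 0,"jaw": -0.8},
  {"dp": [94,24.2,0],"twist": 0,"jaw": -0.8},
  {"dp": [125.4,32.2,0],"twist": 0,"jaw": -0.8},
  {"dp": [156.8,40.3,0],"twist": 0,"jaw": -0.8},
])

```text
time_s: 43.65
tool_pos: [0.5204, 0.1412, 0.1434]
ee_rot: [-0.0, 0.705, 0.709, -0.0]
ft_force: [1.2, -0.6, -1.7]
opening: 0.0233
gripper_force: 59.5
```

Emit:
arm_command([
  {"dp": [0,0,0],"twist": -1.0,"jaw": -0.8},
  {"dp": [0,0,0],"twist": -2.0,"jaw": -0.8},
  {"dp": [0,0,0],"twist": -3.0,"jaw": -0.8},
  {"dp": [0,0,0],"twist": -4.0,"jaw": -0.8},
  {"dp": [0,0,0],"twist": -5.0,"jaw": -0.8},
])

```text
time_s: 44.07
tool_pos: [0.5202, 0.1398, 0.1432]
ee_rot: [-0.001, 0.495, 0.869, -0.0]
ft_force: [0.3, 0.0, -3.1]
opening: 0.0232
gripper_force: 59.5
```

Emit:
arm_command([
  {"dp": [0,0,0],"twist": -1.0,"jaw": -0.8},
  {"dp": [0,0,0],"twist": -2.0,"jaw": -0.8},
  {"dp": [0,0,0],"twist": -3.0,"jaw": -0.8},
  {"dp": [0,0,0],"twist": -4.0,"jaw": -0.8},
  {"dp": [0,0,0],"twist": -5.0,"jaw": -0.8},
])

```text
time_s: 44.48
tool_pos: [0.5203, 0.1395, 0.1432]
ee_rot: [-0.001, 0.254, 0.967, -0.0]
ft_force: [-0.1, -0.3, -2.5]
opening: 0.0231
gripper_force: 59.5
```

Emit:
arm_command([
  {"dp": [0,0,0],"twist": -1.0,"jaw": -0.8},
  {"dp": [0,0,0],"twist": -2.0,"jaw": -0.8},
  {"dp": [0,0,0],"twist": -3.0,"jaw": -0.8},
  {"dp": [0,0,0],"twist": -3.9,"jaw": -0.8},
  {"dp": [0,0,0],"twist": -3.9,"jaw": -0.8},
])

```text
time_s: 44.9
tool_pos: [0.5203, 0.1395, 0.1432]
ee_rot: [-0.0, 0.053, 0.999, -0.0]
ft_force: [-0.5, 0.3, -2.1]
opening: 0.0234
gripper_force: 59.5
```

Emit:
arm_command([
  {"dp": [0,0,0],"twist": 0,"jaw": -0.8},
  {"dp": [0,0,0],"twist": 0,"jaw": -0.8},
  {"dp": [0,0,0],"twist": 0,"jaw": -0.8},
])

```text
time_s: 45.15
tool_pos: [0.5207, 0.1395, 0.1433]
ee_rot: [-0.0, 0.056, 0.998, -0.0]
ft_force: [0.9, 0.4, -2.0]
opening: 0.023
gripper_force: 59.5
```

```bash
python3 - <<'E'
from h import *
s,X,Y=state(); t=s["tool_pos"]; print(t.round(4),X.round(3),Y.round(3),s["opening"]); scene("s3")
for n in("top","side"):
    c=cam(n); P=cloud(c); z=P[...,2]
    m=(abs(z-.137)<.006)&(np.hypot(P[...,0]-t[0],P[...,1]-t[1])<.09); q=(P[m][:,:2]*1000).astype(np.float32)
    if len(q)>10: print(n,"foot",len(q),cv2.minAreaRect(q))
E
```

```text
[0.5207 0.1395 0.1433] [-0.994  0.111  0.   ] [ 0.111  0.994 -0.   ] 0.023036011527625695
top 0.062 [ 642.9 -369. ] 29.7 228
top 0.062 [585.2 403.3] 29.6 344
top 0.062 [585.  329.7] 29.4 317
top 0.062 [ 547.8 -356.1] 29.4 240
side 0.062 [ 645.2 -366.5] 30.2 121
side 0.062 [ 548.4 -352.7] 30.6 136
side 0.062 [587.8 331.9] 29.8 575
side 0.062 [587.7 405.2] 29.9 682
top orange 78 0.0601 [493.6  88.5] [21.9 22. ] 89.9 [281. 239.]
top orange 100 0.061 [490.9 -50.5] [26.9 24.4] 89.4 [337. 239.]
top orange 99 0.0596 [484.7  45.9] [24.4 24.4] 89.6 [298. 242.]
side orange 46 0.0524 [ 553.1 -366.3] [29.1 25.3] 29.6 [391. 138.]
side orange 98 0.0612 [493.2 -46.5] [30.6 31. ] 15.0 [364. 209.]
side orange 110 0.0615 [483.9  48.3] [27.6 31.9] 62.4 [350. 235.]
side orange 52 0.0549 [589.1 399.5] [12.2 19.9] 44.7 [212. 341.]
top foot 89 ((475.63763427734375, 150.34259033203125), (25.811662673950195, 30.48829460144043), 81.15330505371094)
side foot 496 ((521.0404663085938, 141.5638885498047), (41.77822494506836, 121.1820068359375), 83.38682556152344)
```

View pics/s3side.png

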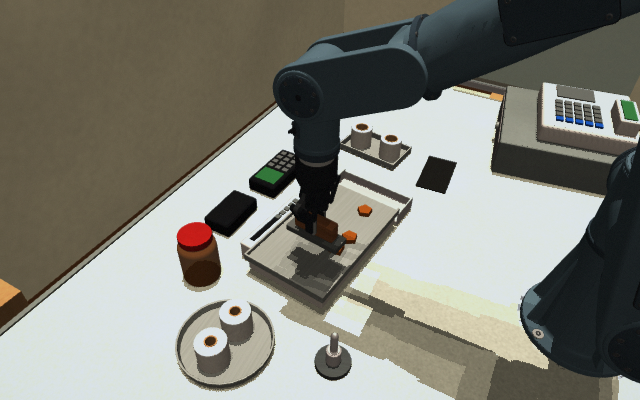

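The side view shows the scraper over the plate at (318,232), square to it, with the mat empty at (436,174). I'll lower it behind the chips.

Emit:
arm_command([
  {"dp": [0,0,20],"twist": 0,"jaw": -0.8},
  {"dp": [0,0,40],"twist": 0,"jaw": -0.8},
  {"dp": [0,0,55],"twist": 0,"jaw": -0.8},
  {"dp": [0,0,64],"twist": 0,"jaw": -0.8},
  {"dp": [0,0,68],"twist": 0,"jaw": -0.8},
])

```text
time_s: 45.87
tool_pos: [0.5198, 0.1394, 0.0737]
ee_rot: [-0.001, 0.055, 0.998, -0.0]
ft_force: [0.3, -0.5, -2.1]
opening: 0.0231
gripper_force: 59.4
```

Emit:
arm_command([
  {"dp": [0,0,1],"twist": 0,"jaw": -0.8},
  {"dp": [0,0,2],"twist": 0,"jaw": -0.8},
  {"dp": [0,0,3],"twist": 0,"jaw": -0.8},
  {"dp": [0,0,3.5],"twist": 0,"jaw": -0.8},
  {"dp": [0,0,3.5],"twist": 0,"jaw": -0.8},
])

```text
time_s: 46.28
tool_pos: [0.5214, 0.1396, 0.0724]
ee_rot: [0.001, 0.055, 0.999, 0.0]
ft_force: [-0.7, -0.3, -2.6]
opening: 0.0231
gripper_force: 59.4
```

Emit:
arm_command([
  {"dp": [0,0,0.5],"twist": 0,"jaw": -0.8},
  {"dp": [0,0,1],"twist": 0,"jaw": -0.8},
  {"dp": [0,0,1],"twist": 0,"jaw": -0.8},
  {"dp": [0,0,1],"twist": 0,"jaw": -0.8},
])

```text
time_s: 46.62
tool_pos: [0.5211, 0.1395, 0.0711]
ee_rot: [0.0, 0.055, 0.998, 0.0]
ft_force: [-1.0, -0.6, -0.8]
opening: 0.0232
gripper_force: 59.5
```

Emit:
arm_command([
  {"dp": [0,0,0.5],"twist": 0,"jaw": -0.8},
  {"dp": [0,0,0.5],"twist": 0,"jaw": -0.8},
  {"dp": [0,0,0.5],"twist": 0,"jaw": -0.8},
])

```text
time_s: 46.87
tool_pos: [0.5211, 0.1395, 0.071]
ee_rot: [0.0, 0.055, 0.999, -0.0]
ft_force: [-2.3, -0.0, 4.9]
opening: 0.023
gripper_force: 60.4
```

Emit:
arm_command([
  {"dp": [0,-8,0],"twist": 0,"jaw": -0.8},
  {"dp": [0,-16,0],"twist": 0,"jaw": -0.8},
  {"dp": [0,-24,0],"twist": 0,"jaw": -0.8},
  {"dp": [0,-32,0],"twist": 0,"jaw": -0.8},
  {"dp": [0,-40,0],"twist": 0,"jaw": -0.8},
])

```text
time_s: 47.28
tool_pos: [0.5173, 0.0994, 0.0711]
ee_rot: [0.001, 0.055, 0.998, 0.001]
ft_force: [0.5, 5.0, 5.3]
opening: 0.0234
gripper_force: 60.4
```

Emit:
arm_command([
  {"dp": [0,-8,0],"twist": 0,"jaw": -0.8},
  {"dp": [0,-16,0],"twist": 0,"jaw": -0.8},
  {"dp": [0,-24,0],"twist": 0,"jaw": -0.8},
  {"dp": [0,-32,0],"twist": 0,"jaw": -0.8},
  {"dp": [0,-40,0],"twist": 0,"jaw": -0.8},
])

```text
time_s: 47.7
tool_pos: [0.5128, 0.0595, 0.0711]
ee_rot: [0.001, 0.055, 0.998, 0.001]
ft_force: [-0.3, 5.5, 5.0]
opening: 0.0234
gripper_force: 60.5
```

```bash
python3 - <<'E'
from h import *
s,X,Y=state(); t=s["tool_pos"]; print(t.round(4),s["ft_force"].round(1)); c=cam("side"); cv2.imwrite("pics/s4.png",cv2.resize(c["pixels"][150:330,220:460],(800,600)))
E
```

```text
[0.5128 0.0595 0.0711] [-0.3  5.5  5. ]
```

View pics/s4.png

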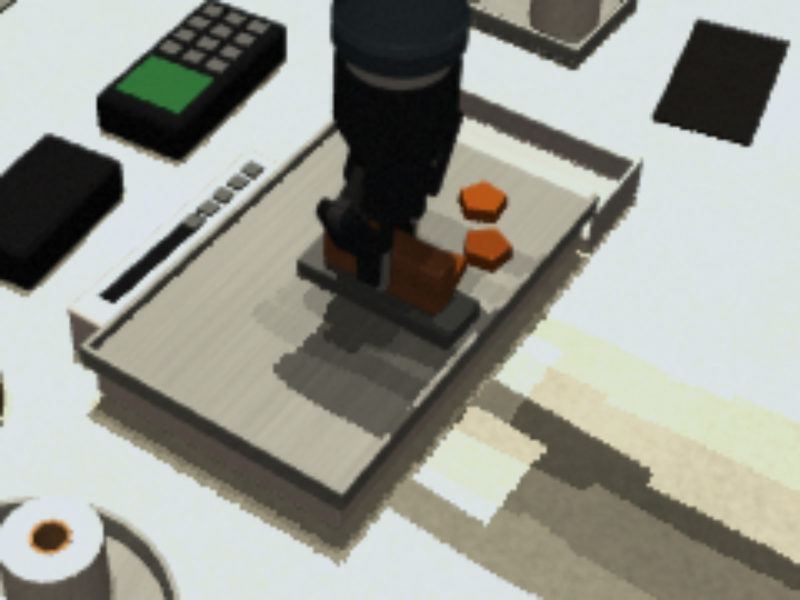

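The crop shows the scraper flat on the plate at (390,295). Two chips are visible just ahead of it at (483,200) and (488,248), and the third is pressed against its face at (458,265). I'll carry on.

Emit:
arm_command([
  {"dp": [0,-8,0],"twist": 0,"jaw": -0.8},
  {"dp": [0,-16,0],"twist": 0,"jaw": -0.8},
  {"dp": [0,-24,0],"twist": 0,"jaw": -0.8},
  {"dp": [0,-32,0],"twist": 0,"jaw": -0.8},
  {"dp": [0,-40,0],"twist": 0,"jaw": -0.8},
])

```text
time_s: 48.17
tool_pos: [0.5083, 0.0198, 0.071]
ee_rot: [0.001, 0.055, 0.998, 0.001]
ft_force: [0.2, 5.1, 6.4]
opening: 0.023
gripper_force: 60.6
```

Emit:
arm_command([
  {"dp": [0,-8,0],"twist": 0,"jaw": -0.8},
  {"dp": [0,-16,0],"twist": 0,"jaw": -0.8},
  {"dp": [0,-24,0],"twist": 0,"jaw": -0.8},
  {"dp": [0,-32,0],"twist": 0,"jaw": -0.8},
  {"dp": [0,-40,0],"twist": 0,"jaw": -0.8},
])

```text
time_s: 48.58
tool_pos: [0.5039, -0.0199, 0.0711]
ee_rot: [0.001, 0.055, 0.998, 0.001]
ft_force: [1.6, 6.5, 6.9]
opening: 0.0233
gripper_force: 60.6
```

Emit:
arm_command([
  {"dp": [0,-8,0],"twist": 0,"jaw": -0.8},
  {"dp": [0,-16,0],"twist": 0,"jaw": -0.8},
  {"dp": [0,-24,0],"twist": 0,"jaw": -0.8},
  {"dp": [0,-32,0],"twist": 0,"jaw": -0.8},
  {"dp": [0,-40,0],"twist": 0,"jaw": -0.8},
])

```text
time_s: 49.0
tool_pos: [0.4993, -0.0595, 0.071]
ee_rot: [0.001, 0.055, 0.998, 0.001]
ft_force: [0.4, 7.4, 8.7]
opening: 0.0233
gripper_force: 60.7
```

Emit:
arm_command([
  {"dp": [0,-6,0],"twist": 0,"jaw": -0.8},
  {"dp": [0,-12,0],"twist": 0,"jaw": -0.8},
  {"dp": [0,-18,0],"twist": 0,"jaw": -0.8},
  {"dp": [0,-24,0],"twist": 0,"jaw": -0.8},
  {"dp": [0,-31,0],"twist": 0,"jaw": -0.8},
])

```text
time_s: 49.42
tool_pos: [0.4959, -0.09, 0.071]
ee_rot: [0.001, 0.055, 0.998, 0.001]
ft_force: [0.3, 7.9, 8.9]
opening: 0.0231
gripper_force: 60.9
```

Emit:
arm_command([
  {"dp": [0,0,0],"twist": 0,"jaw": -0.8},
  {"dp": [0,0,0],"twist": 0,"jaw": -0.8},
  {"dp": [0,0,0],"twist": 0,"jaw": -0.8},
])

```text
time_s: 49.67
tool_pos: [0.4958, -0.0913, 0.071]
ee_rot: [0.001, 0.055, 0.998, -0.0]
ft_force: [-0.2, 2.9, 7.7]
opening: 0.023
gripper_force: 60.7
```

```bash
python3 - <<'E'
from h import *
s,X,Y=state(); t=s["tool_pos"]; print(t.round(4),s["ft_force"].round(1)); scene(); c=cam("side"); a=cam("top"); cv2.imwrite("pics/s5.png",np.hstack([cv2.resize(c["pixels"][120:300,280:460],(400,400)),cv2.resize(a["pixels"][140:300,270:430],(400,400))]))
E
```

```text
[ 0.4958 -0.0913  0.071 ] [-0.2  2.9  7.7]
top 0.062 [ 642.9 -369. ] 29.7 227
top 0.062 [584.8 402.5] 29.6 337
top 0.062 [585.  329.9] 29.3 337
top 0.062 [ 547.9 -356.2] 29.3 237
side 0.062 [587.8 331.9] 29.8 572
side 0.062 [587.7 405.3] 30.0 681
top orange 75 0.023 [ 452.4 -142.9] [25.  19.9] 88.5 [374. 255.]
side orange 52 0.0594 [589.8 404.2] [19.1 20.2] 37.4 [211. 341.]
```

View pics/s5.png

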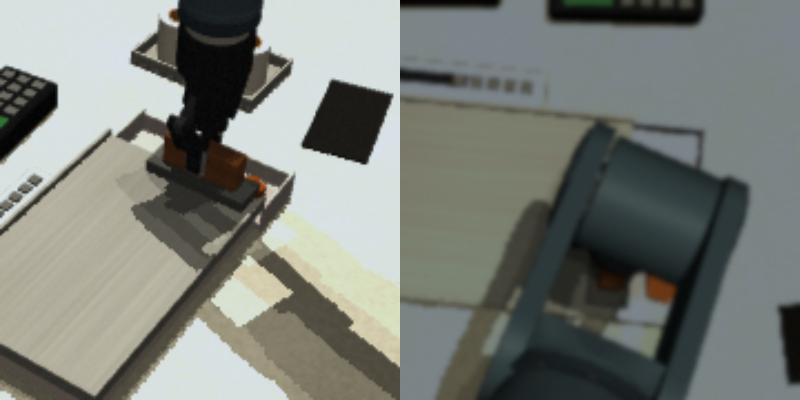

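Emit:
arm_command([
  {"dp": [0,-4,0],"twist": 0,"jaw": -0.8},
  {"dp": [0,-8,0],"twist": 0,"jaw": -0.8},
  {"dp": [0,-12,0],"twist": 0,"jaw": -0.8},
  {"dp": [0,-12,0],"twist": 0,"jaw": -0.8},
  {"dp": [0,-12,0],"twist": 0,"jaw": -0.8},
])

```text
time_s: 50.38
tool_pos: [0.4945, -0.1025, 0.071]
ee_rot: [0.0, 0.055, 0.998, 0.0]
ft_force: [-0.4, 4.4, 8.2]
opening: 0.0233
gripper_force: 60.9
```

Emit:
arm_command([
  {"dp": [0,0,-5],"twist": 0,"jaw": -0.8},
  {"dp": [0,10,-25],"twist": 0,"jaw": -0.8},
  {"dp": [0,40,-50],"twist": 0,"jaw": -0.8},
  {"dp": [0,75,-75],"twist": 0,"jaw": -0.8},
  {"dp": [0,110,-75],"twist": 0,"jaw": -0.8},
])

```text
time_s: 50.8
tool_pos: [0.5087, 0.0062, 0.1497]
ee_rot: [0.003, 0.056, 0.998, -0.001]
ft_force: [2.4, 0.7, -1.4]
opening: 0.0233
gripper_force: 59.7
```

Emit:
arm_command([
  {"dp": [0,35,0],"twist": 0,"jaw": -0.8},
  {"dp": [0,70,0],"twist": 0,"jaw": -0.8},
  {"dp": [0,105,0],"twist": 0,"jaw": -0.8},
  {"dp": [0,105,0],"twist": 0,"jaw": -0.8},
])

```text
time_s: 51.13
tool_pos: [0.5171, 0.116, 0.1449]
ee_rot: [-0.0, 0.053, 0.999, 0.001]
ft_force: [0.2, -0.2, -2.9]
opening: 0.0228
gripper_force: 59.7
```

```bash
python3 - <<'E'
from h import *
s,X,Y=state(); t=s["tool_pos"]; print(t.round(4),s["ft_force"].round(1)); scene(); c=cam("side"); a=cam("top"); cv2.imwrite("pics/s6.png",np.hstack([cv2.resize(c["pixels"][120:300,280:460],(400,400)),cv2.resize(a["pixels"][140:300,270:430],(400,400))]))
E
```

```text
[0.5171 0.116  0.1449] [ 0.2 -0.2 -2.9]
top 0.062 [ 642.5 -368.6] 29.6 229
top 0.062 [585.2 403.3] 29.6 339
top 0.062 [585.  329.7] 29.4 335
top 0.062 [ 547.8 -356.1] 29.4 248
side 0.062 [ 644.2 -366.6] 30.1 119
side 0.062 [ 549.4 -352.6] 30.2 135
side 0.062 [587.8 331.9] 29.8 572
side 0.062 [587.7 405.3] 30.0 682
top orange 89 0.023 [ 515.2 -137. ] [24.8 25.2] 43.9 [371. 230.]
top orange 59 0.0346 [ 479.5 -113.6] [17.4 24.9] 88.7 [362. 244.]
top orange 90 0.0224 [ 455. -143.] [24.5 25. ] 43.7 [374. 254.]
side orange 42 0.0239 [ 517.7 -142.3] [16.2 30.2] 79.6 [370. 195.]
side orange 88 0.0234 [ 455.8 -139.5] [30.5 32.8] 49.2 [392. 203.]
side orange 58 0.0596 [589.2 404. ] [20.4 18.8] 60.7 [211. 341.]
```

View pics/s6.png

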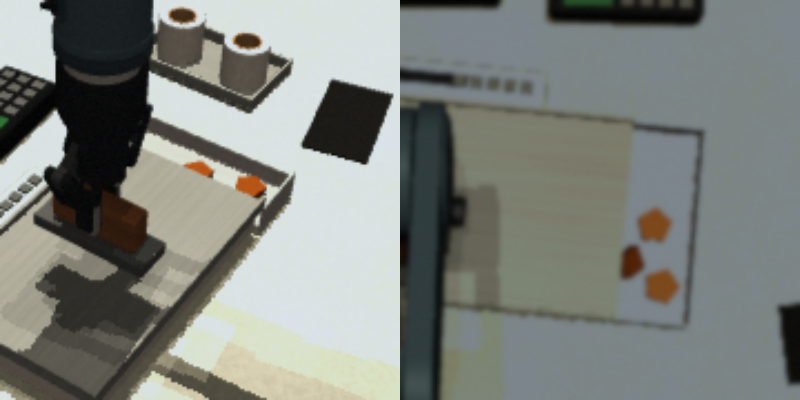

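Two chips lie flat in the pan, at (654,225) and (661,288) in the right-hand crop. The third, at (632,262), is darker, so it's leaning by the plate's end. I'll check its heights.

```bash
python3 - <<'E'
from h import *
c=cam("top"); P=cloud(c); z=P[...,2]; H,S,V=cv2.split(cv2.cvtColor(c["pixels"],cv2.COLOR_BGR2HSV))
m=(H<18)&(S>150)&(V>40)&(np.hypot(P[...,0]-.4795,P[...,1]+.1136)<.03)
q=P[m]; d=q[:,:2]-[.5398,.0515]; ex,ey=np.array([.994,-.108]),np.array([.108,.994])
o=np.argsort(q[:,2])
print(np.c_[d@ex,d@ey,q[:,2]][o][::4].__mul__(1000).round(0).tolist())
E
```

```text
[[-56.0, -195.0, 19.0], [-54.0, -194.0, 24.0], [-57.0, -197.0, 25.0], [-44.0, -175.0, 27.0], [-31.0, -174.0, 29.0], [-35.0, -164.0, 30.0], [-47.0, -173.0, 31.0], [-51.0, -175.0, 32.0], [-52.0, -168.0, 34.0], [-32.0, -169.0, 35.0], [-30.0, -171.0, 35.0], [-44.0, -172.0, 36.0], [-50.0, -162.0, 36.0], [-33.0, -166.0, 37.0], [-55.0, -168.0, 38.0], [-43.0, -164.0, 39.0], [-41.0, -164.0, 40.0], [-45.0, -169.0, 42.0]]
```

All three chips are in the pan. The leaning one reaches at most 42 mm and sits wholly beyond the plate's end. The scraper goes back to its mat now.

Emit:
arm_command([
  {"dp": [4.3,-30.9,0],"twist": 0,"jaw": -0.8},
  {"dp": [8.7,-61.8,0],"twist": 0,"jaw": -0.8},
  {"dp": [13,-92.7,0],"twist": 0,"jaw": -0.8},
  {"dp": [17.4,-123.6,0],"twist": 0,"jaw": -0.8},
  {"dp": [21.7,-154.4,0],"twist": 0,"jaw": -0.8},
])

```text
time_s: 51.9
tool_pos: [0.4786, -0.0417, 0.1454]
ee_rot: [0.0, 0.055, 0.998, -0.0]
ft_force: [0.0, -0.2, -1.9]
opening: 0.0233
gripper_force: 59.7
```

Emit:
arm_command([
  {"dp": [4.3,-30.9,0],"twist": 0,"jaw": -0.8},
  {"dp": [8.7,-61.8,0],"twist": 0,"jaw": -0.8},
  {"dp": [13,-92.7,0],"twist": 0,"jaw": -0.8},
  {"dp": [17.4,-123.6,0],"twist": 0,"jaw": -0.8},
  {"dp": [21.7,-154.4,0],"twist": 0,"jaw": -0.8},
])

```text
time_s: 52.32
tool_pos: [0.4397, -0.1929, 0.1455]
ee_rot: [0.0, 0.056, 0.998, -0.0]
ft_force: [-0.0, -0.4, -2.2]
opening: 0.0235
gripper_force: 59.7
```

Emit:
arm_command([
  {"dp": [4.3,-30.9,0],"twist": 0,"jaw": -0.8},
  {"dp": [8.7,-61.8,0],"twist": 0,"jaw": -0.8},
  {"dp": [13,-92.7,0],"twist": 0,"jaw": -0.8},
  {"dp": [17.4,-123.6,0],"twist": 0,"jaw": -0.8},
  {"dp": [21.7,-154.4,0],"twist": 0,"jaw": -0.8},
])

```text
time_s: 52.73
tool_pos: [0.4009, -0.344, 0.1454]
ee_rot: [-0.0, 0.056, 0.998, -0.0]
ft_force: [0.8, 0.0, -1.4]
opening: 0.0229
gripper_force: 59.7
```

Emit:
arm_command([
  {"dp": [0,0,0],"twist": 1.0,"jaw": -0.8},
  {"dp": [0,0,0],"twist": 2.0,"jaw": -0.8},
  {"dp": [0,0,0],"twist": 3.0,"jaw": -0.8},
  {"dp": [0,0,0],"twist": 4.0,"jaw": -0.8},
  {"dp": [0,0,0],"twist": 5.0,"jaw": -0.8},
])

```text
time_s: 53.15
tool_pos: [0.4014, -0.3426, 0.1452]
ee_rot: [-0.0, 0.315, 0.949, -0.0]
ft_force: [0.2, 0.3, -1.5]
opening: 0.0231
gripper_force: 59.9
```

Emit:
arm_command([
  {"dp": [0,0,0],"twist": 1.0,"jaw": -0.8},
  {"dp": [0,0,0],"twist": 2.0,"jaw": -0.8},
  {"dp": [0,0,0],"twist": 3.0,"jaw": -0.8},
  {"dp": [0,0,0],"twist": 4.0,"jaw": -0.8},
  {"dp": [0,0,0],"twist": 5.0,"jaw": -0.8},
])

```text
time_s: 53.57
tool_pos: [0.4015, -0.3424, 0.1453]
ee_rot: [-0.0, 0.55, 0.835, -0.0]
ft_force: [0.1, 0.0, -2.0]
opening: 0.0232
gripper_force: 59.9
```

Emit:
arm_command([
  {"dp": [0,0,0],"twist": 1.0,"jaw": -0.8},
  {"dp": [0,0,0],"twist": 2.0,"jaw": -0.8},
  {"dp": [0,0,0],"twist": 3.0,"jaw": -0.8},
  {"dp": [0,0,0],"twist": 3.4,"jaw": -0.8},
  {"dp": [0,0,0],"twist": 3.4,"jaw": -0.8},
])

```text
time_s: 53.98
tool_pos: [0.4016, -0.3423, 0.1453]
ee_rot: [-0.0, 0.687, 0.726, -0.0]
ft_force: [-1.0, 0.2, -2.8]
opening: 0.0231
gripper_force: 59.9
```

Emit:
arm_command([
  {"dp": [0,0,0],"twist": 0,"jaw": -0.8},
  {"dp": [0,0,0],"twist": 0,"jaw": -0.8},
  {"dp": [0,0,0],"twist": 0,"jaw": -0.8},
])

```text
time_s: 54.23
tool_pos: [0.4022, -0.3419, 0.1453]
ee_rot: [0.0, 0.686, 0.727, -0.0]
ft_force: [0.3, -0.2, -1.6]
opening: 0.023
gripper_force: 59.9
```

Emit:
arm_command([
  {"dp": [0,0,30],"twist": 0,"jaw": -0.8},
  {"dp": [0,0,60],"twist": 0,"jaw": -0.8},
  {"dp": [0,0,90],"twist": 0,"jaw": -0.8},
  {"dp": [0,0,108],"twist": 0,"jaw": -0.8},
  {"dp": [0,0,115],"twist": 0,"jaw": -0.8},
])

```text
time_s: 54.65
tool_pos: [0.4008, -0.3396, 0.0271]
ee_rot: [-0.003, 0.686, 0.727, 0.0]
ft_force: [-0.2, 0.5, -2.9]
opening: 0.0236
gripper_force: 59.9
```

Emit:
arm_command([
  {"dp": [0,0,1.5],"twist": 0,"jaw": -0.8},
  {"dp": [0,0,3],"twist": 0,"jaw": -0.8},
  {"dp": [0,0,4.5],"twist": 0,"jaw": -0.8},
  {"dp": [0,0,6],"twist": 0,"jaw": -0.8},
  {"dp": [0,0,6.5],"twist": 0,"jaw": -0.8},
])

```text
time_s: 55.07
tool_pos: [0.4031, -0.3423, 0.0248]
ee_rot: [0.001, 0.686, 0.727, -0.0]
ft_force: [-0.4, 0.3, -1.9]
opening: 0.023
gripper_force: 59.9
```

Emit:
arm_command([
  {"dp": [0,0,0],"twist": 0,"jaw": -0.8},
  {"dp": [0,0,0],"twist": 0,"jaw": -0.8},
])

```text
time_s: 55.23
tool_pos: [0.4027, -0.3419, 0.0243]
ee_rot: [0.0, 0.686, 0.727, -0.0]
ft_force: [0.4, -0.4, -2.2]
opening: 0.0231
gripper_force: 59.9
```

Emit:
arm_command([
  {"dp": [0,0,0.5],"twist": 0,"jaw": -0.8},
  {"dp": [0,0,1],"twist": 0,"jaw": -0.8},
  {"dp": [0,0,1],"twist": 0,"jaw": -0.8},
])

```text
time_s: 55.48
tool_pos: [0.4027, -0.3419, 0.0241]
ee_rot: [0.0, 0.686, 0.727, -0.0]
ft_force: [-3.4, 3.5, 9.2]
opening: 0.0234
gripper_force: 61.5
```

Emit:
arm_command([
  {"dp": [0,0,0],"twist": 0,"jaw": -0.4},
  {"dp": [0,0,0],"twist": 0,"jaw": 0},
  {"dp": [0,0,0],"twist": 0,"jaw": 0.6},
  {"dp": [0,0,0],"twist": 0,"jaw": 0.8},
  {"dp": [0,0,0],"twist": 0,"jaw": 0.8},
])

```text
time_s: 55.9
tool_pos: [0.4025, -0.3416, 0.0228]
ee_rot: [0.0, 0.686, 0.727, -0.0]
ft_force: [0.2, -0.1, 0.1]
opening: 0.0731
gripper_force: 0.0
```

Emit:
arm_command([
  {"dp": [0,0,-15],"twist": 0,"jaw": 0.8},
  {"dp": [0,0,-45],"twist": 0,"jaw": 0.8},
  {"dp": [0,0,-80],"twist": 0,"jaw": 0.8},
  {"dp": [0,0,-120],"twist": 0,"jaw": 0.8},
  {"dp": [0,0,-160],"twist": 0,"jaw": 0.8},
])

```text
time_s: 56.32
tool_pos: [0.402, -0.341, 0.1839]
ee_rot: [-0.001, 0.686, 0.727, 0.0]
ft_force: [1.4, -1.0, 0.1]
opening: 0.0769
gripper_force: 0.0
```

Emit:
arm_command([
  {"dp": [35,-4,0],"twist": 0,"jaw": 0.8},
  {"dp": [70,-8,0],"twist": 0,"jaw": 0.8},
  {"dp": [105,-12,0],"twist": 0,"jaw": 0.8},
  {"dp": [140,-16,0],"twist": 0,"jaw": 0.8},
  {"dp": [175,-20,0],"twist": 0,"jaw": 0.8},
])

```text
time_s: 56.73
tool_pos: [0.3717, -0.1666, 0.1827]
ee_rot: [0.0, 0.687, 0.727, 0.0]
ft_force: [0.8, 0.9, 0.6]
opening: 0.077
gripper_force: 0.0
```

Emit:
arm_command([
  {"dp": [35,0,0],"twist": 0,"jaw": 0.8},
  {"dp": [70,0,0],"twist": 0,"jaw": 0.8},
  {"dp": [105,0,0],"twist": 0,"jaw": 0.8},
  {"dp": [105,0,0],"twist": 0,"jaw": 0.8},
  {"dp": [105,0,0],"twist": 0,"jaw": 0.8},
])

```text
time_s: 57.15
tool_pos: [0.3662, -0.0619, 0.1829]
ee_rot: [0.0, 0.685, 0.729, 0.0]
ft_force: [0.4, 0.5, -0.5]
opening: 0.0773
gripper_force: 0.0
```

```bash
python3 - <<'E'
from h import *
s,X,Y=state(); t=s["tool_pos"]; print(t.round(4),s["ft_force"].round(1)); scene("s7"); a=cv2.imread("pics/s7top.png")[100:320,120:500]; cv2.imwrite("pics/s7c.png",cv2.resize(a,(800,463)))
E
```

```text
[ 0.3662 -0.0619  0.1829] [ 0.4  0.5 -0.5]
top 0.062 [ 643.1 -369.1] 29.6 220
top 0.062 [585.2 403.3] 29.6 326
top 0.062 [585.  329.7] 29.4 341
top 0.062 [ 547.8 -356.1] 29.4 228
side 0.062 [ 644.2 -366.6] 30.1 118
side 0.062 [ 549.8 -353.2] 29.7 109
side 0.062 [587.4 331.6] 29.8 574
side 0.062 [587.7 405.3] 30.0 673
top orange 89 0.0227 [ 515.2 -137. ] [24.8 25.2] 43.9 [371. 230.]
top orange 57 0.0347 [ 477.1 -112.3] [17.5 24.7] 44.0 [362. 245.]
top orange 90 0.0219 [ 455. -143.] [24.5 25. ] 43.7 [374. 254.]
top orange 310 0.0557 [ 402.7 -341.3] [21.1 85.7] 2.1 [458. 274.]
side orange 106 0.056 [ 403.  -322.5] [22.7 61.4] 2.9 [437. 162.]
side orange 44 0.0236 [ 517.8 -142.7] [16.2 30.2] 79.6 [370. 195.]
side orange 88 0.0235 [ 455.8 -139.4] [30.5 32.8] 49.2 [392. 203.]
```

View pics/s7side.png

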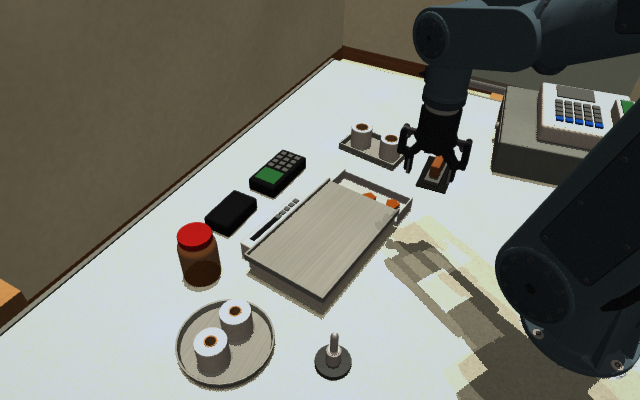

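View pics/s7c.png

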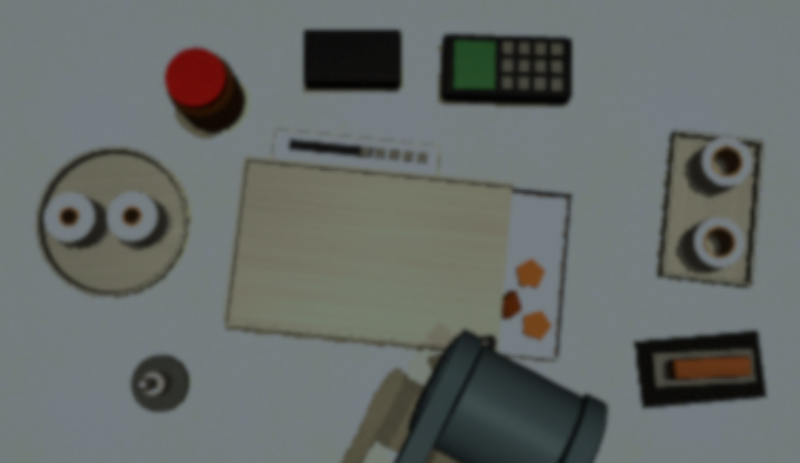

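The plate is clear. The rolls stand upright in the dish at (70,218) and (132,218) and in the tray at (725,162) and (717,243). The chips are in the pan, the scraper is upright on its mat at (708,368), and the jar, power block and terminal haven't been touched.

```bash
python3 -c "
from cell import env
print(env.job_done())"
```

```text
the job is handed in; nothing more can be done
None
```

The job is handed in: the two narrow-core rolls (a and c) are upright in the dish and the two wide-core rolls (b and d) upright in the tray, all three chips are in the catch pan (one leaning against the plate's end rather than lying flat), and the scraper is upright on its mat.

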